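# Gauge a brass ferrule and take it up in copper tongs

## Robot

A 6-joint arm with a two-finger parallel gripper is mounted at the origin on a cart in front of the work surface, level with it; the furniture and walls round the work are solid. World frame = base frame: x ahead of the robot, y to its left, z up, the work surface at z = 0. Lengths are in m, angles in rad, forces in N, time in s.
With the tool pointing down it reaches from about 0.375 to 0.975 m from the base axis. Payload 3.8 kg.
Tool frame: the origin (TCP) lies at the very end of the fingers, on their centre line; the grasp point (between the pads) lies 19 mm behind it; z points along the fingers, y is the direction in which the jaws open and shut (so a half turn about z gives the same grasp; the last joint's range is limited). The gripper opens to 85 mm and grips with 20 to 120 N. Pads are 22 mm wide; open, the fingers measure 114 mm over their backs; the gripper's body (76 mm by 85 mm) begins 54 mm behind the grasp point. The pads swing forward as they close: fully open they stand 13 mm farther back than shut.
Start: joints at [1.083, 0.264, 1.604, -0, 1.274, -0.037], TCP at [0.294, 0.608, 0.231] pointing down, gripper open.
Joint ranges: [-2.63, 2.63], [-0.94, 2.18], [0.31, 2.57], [-1.31, 4.45], [0, 2.66], [-2.55, 2.55]. Speed limits (rad/s): [2.57, 2.57, 3.14, 3.14, 3.14, 3.14].

## Interface

Orientations are given as a rotation vector (axis times angle).
In Python, from workcell import bot, viewer, finish_job gives the robot as it stands.
- The arm moves only by the tool servo_tool, never from a script. Its argument "plan" is a list that holds one entry, the list of rows, each a list of 6 numbers: the shift along the tool's x, y, z in cm, then the turn, a rotation vector about the tool's x, y, z in degrees. A call has 1 to 20 rows; each row is the pose to reach, as a shift and turn from the pose measured when the call began, along the tool's axes at that moment; what a row does not reach only later rows make up. A row lasts 1/12 s, in which the tool goes at most 41.7 mm and 7.16 degrees, less where a joint would pass 70% of its speed; a pose out of reach is approached as far as the arm can. A call with a gripper value outside its range is refused whole. "claw" is the finger opening in cm, from 0 to 8.54, set as the call begins (left out, the last holds). The fingers move at their own pace and stop on an object; "grip_force" is the grip in N (left out, the last holds). Time passes only in rows, so rows that repeat a pose let the fingers close. It gives the time, the measured TCP pose, the force and the opening at its end, in the units of the state.
- bot.read_state(): the state, without advancing time (a new reading comes with each control period).
- viewer.read_camera(name): name is "scene" or "top" or "wrist"; returns a dict with "color" (400x640x3 uint8, red, green, blue), "fx", "fy", "cx", "cy" (pixels), "k1" (the pictures are not rectified: a ray, as slopes to the right and down, at radius r is drawn at 1 + k1 r^2 times it, then the intrinsics apply), "eye" and "rotation" of the camera in the world; the wrist camera has in their place "T_tool_cam" (4x4, takes a point from camera to tool coordinates, whose origin is the TCP and whose axes are the flange's). Camera axes: x right, y down, z forward; pixel columns grow to the right and rows downward; lengths in m; the calibration is good to about 2 mm. A picture is of the moment at which its call begins: read the wrist's pose just before it. There is no depth.
- finish_job(): hands the job in, once; it reports no verdict.
The state is a dict: "time": time; "q": joint angles; "joint_vel": joint speeds; "joint_torque": joint torques, N m; "tool_pos": TCP position; "tcp_rot": TCP orientation; "wrist_force": force on the tool from outside, world axes, zero at the start; "torque": the same for the moment, N m; "width": opening from 0.0 (shut) to 1.0 (fully open).
Only numpy, scipy, OpenCV 4.12 (cv2) and the standard library are available. Lean on these libraries where they do the work, as an engineer would, in place of code of your own. Each camera call takes 0.05 s, during which the arm holds its last target.

## Task

Check the brass ferrule by sliding it over the upright gauge pin until it sits fully down on the blue foot, and let go of it. Then pick up the copper tongs by their red grips, close their tips on the ferrule where it sits, draw it up off the pin and carry it to the blue cup near the right-hand edge of the table: finish while holding it still in the closed tongs, over the middle of the cup's mouth and a few centimetres clear above the rim, ready to be dipped. Leave the cup and the other things on the table undisturbed.

Things in the scene. Friction and masses are not known exactly. Their poses are not given: they have to be found in the camera images.
- ferrule: loose plain brass ring (short tube) standing on end on the table: 30 mm outside diameter, 20 mm bore, 26 mm tall, about 40 g. Origin at the centre of its underside, z along its bore.
- gauge: fit gauge, fixed to the table: a round blue foot 72 mm across and 12 mm high with an upright steel pin 17 mm thick in its middle. The pin stands 34 mm above the foot (top 46 mm above the table), its last 6 mm tapered to 9 mm across. Origin at the centre of the underside, z up.
- gauge_seat (a point): centre of the top face of the gauge's foot (12 mm above the table), on the pin's axis; the ferrule's origin lies here when it is fully home.
- tongs: loose copper spring tongs lying on edge, 215 mm long, 24 mm high, 0.09 kg. x: from heel to tips, y: across (the way they close), z up. Origin underneath, midway between the two arms at the middle of the red grips (48 mm long, 24 mm high); the heel hinges lie 100 mm behind it, the jaws 85 mm ahead. Found open: grips 55 mm wide over their outsides. Squeezing the grips closes the jaws.
- tongs_jaws (a point): midway between the jaws, 85 mm ahead of the tongs' origin along their x, 12 mm above their lower edge; the ferrule's axis should pass here when they close. Jaws 24 mm high, shallow V inside, 26 mm long; free gap about 58 mm when open, moving 1.85 times as far as the grips.
- jaw_left: left (+y) arm and jaw of the tongs, copper, red grip; origin at its hinge at the heel. Both arms swing equally. A spring presses the grips apart with about 12 N when open and 16 N when closed on the ferrule, and reopens the tongs if released: held at a grip width of about 50 mm they can be carried with the jaws open round the ferrule.
- jaw_right: right (-y) arm and jaw of the tongs, copper, red grip; origin at its hinge at the heel. With the grips about 37 mm wide the jaws bear on the 30 mm ferrule; squeeze with 35 to 60 N then to hold it.
- cup: loose blue plastic cup standing upright near the right-hand edge of the table (a similar cup far at the left is not meant), 77 mm across the mouth and 86 mm high, open at the top. Origin at the centre of its underside, z up.
- green_bar: bystander: green bar of polishing compound, 28x75x26 mm, lying at the back left; origin at the centre of its underside.
- slab: bystander: dark sawn stone slab, 37x55x24 mm, lying at the back left; origin at the centre of its underside.
- powder_jar: bystander: small clear jar with a white cap and pale green content, 48 mm across and 68 mm high, at the back left; origin at the centre of its underside.
Things that resemble listed ones, but are neither listed nor needed, are in the scene too. What is shaped like the gauge but purple is not meant.

How it is judged:
By the outcome, as a careful person would: the job done as asked, in the order asked, and still so for the second after the job is handed in, while the arm keeps its last pose, push and grip.
It also fails if it takes over 61 s, if anything falls off the work surface, if the arm or the gripper's body presses on something with over 40 N, if the wrist force passes 120 N, or if a joint passes its speed limit or range.

## Working session

There is one attempt and no reset: what is moved stays moved. The work goes in short steps, Python scripts to look and compute and a tool call to move; the robot and the scene stay as the last step left them, time stands still between calls to the robot, and variables do not carry over. Pictures are saved under pics/ and viewed, and the job is handed in when it is done.

Besides the shell and the picture viewer there is one more tool, called in YAML: its name, and indented under it one key for each argument. servo_tool: Moves the arm, as the interface text tells. Its arguments: {"type":"object","properties":{"plan":{"type":"array"},"claw":{"type":"number"},"grip_force":{"type":"number"}},"required":["plan"]}

```bash
ls; mkdir -p pics; cat > h.py <<'E'
import numpy as np, cv2
from workcell import bot, viewer, finish_job
from scipy.spatial.transform import Rotation as R
def snap(name,fn):
    s=bot.read_state(); c=viewer.read_camera(name)
    cv2.imwrite('pics/'+fn+'.png',c['color'][:,:,::-1])
    if name=='wrist':
        T=np.eye(4);T[:3,:3]=R.from_rotvec(s['tcp_rot']).as_matrix();T[:3,3]=s['tool_pos']
        T=T@np.array(c['T_tool_cam']); c['eye']=T[:3,3];c['rotation']=T[:3,:3]
    np.save('pics/'+fn+'.npy',{k:(np.array(v)) for k,v in c.items()},allow_pickle=True)
    return c
def load(fn): return np.load('pics/'+fn+'.npy',allow_pickle=True).item()
def ray(c,u,v):
    K=np.array([[c['fx'],0,c['cx']],[0,c['fy'],c['cy']],[0,0,1.]],float)
    p=cv2.undistortPoints(np.array([[[u,v]]],float),K,np.array([float(c['k1']),0,0,0]),None,None,None)
    p=p.ravel(); d=np.array(c['rotation'])@np.array([p[0],p[1],1.]); return np.array(c['eye']),d/np.linalg.norm(d)
def onz(c,u,v,z):
    e,d=ray(c,u,v); return e+d*(z-e[2])/d[2]
def tri(*obs):
    A=np.zeros((3,3));b=np.zeros(3);L=[]
    for c,u,v in obs:
        e,d=ray(c,u,v);M=np.eye(3)-np.outer(d,d);A+=M;b+=M@e;L.append((e,M))
    x=np.linalg.solve(A,b); return x,[float(np.linalg.norm(M@(x-e))) for e,M in L]
def proj(c,p):
    q=np.array(c['rotation']).T@(np.array(p)-np.array(c['eye']));a=q[:2]/q[2];a=a*(1+float(c['k1'])*(a@a))
    return np.array([c['fx']*a[0]+c['cx'],c['fy']*a[1]+c['cy']])
E
python3 - <<'E'
from h import *
print(bot.read_state())
for n in ['scene','top','wrist']:
    c=snap(n,n+'0');print(n,c['fx'],c['k1'],c['eye'])
E
```

```text
pics
{'time': 0.0, 'q': array([ 1.08309765e+00,  2.64774330e-01,  1.60539188e+00,  4.19010787e-05,
        1.27369784e+00, -3.68988585e-02]), 'joint_vel': array([-8.89594659e-05,  3.94374203e-04, -1.57148285e-03, -5.75295390e-04,
       -1.08493525e-03,  5.77540536e-04]), 'joint_torque': array([ 7.79479124e-04, -5.15101826e+01, -3.67318475e+01, -2.50191597e-04,
        1.29904700e-02, -1.09634345e-05]), 'tool_pos': array([0.29372951, 0.60691879, 0.2299381 ]), 'tcp_rot': array([-0.70201208, -3.06150753,  0.00342888]), 'wrist_force': array([ 0.47784849, -0.33604296, -0.14508252]), 'torque': array([-0.01240642, -0.01888737,  0.02272113]), 'width': 1.0042797130500052}
scene 394.26158403048686 -0.02689718068806831 [-0.20482702 -0.6698625   0.79002345]
top 397.52722447936486 -0.023990703249038077 [0.36774811 0.06068105 1.18952196]
wrist 277.17950826211325 -0.04222631248610403 [0.22380062 0.64137433 0.37400074]
```

View pics/scene0.png

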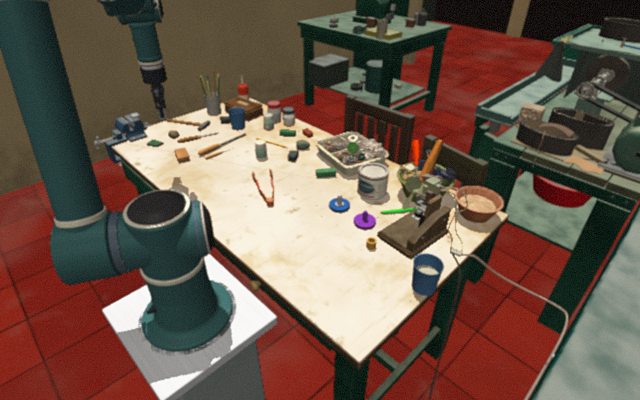

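View pics/top0.png

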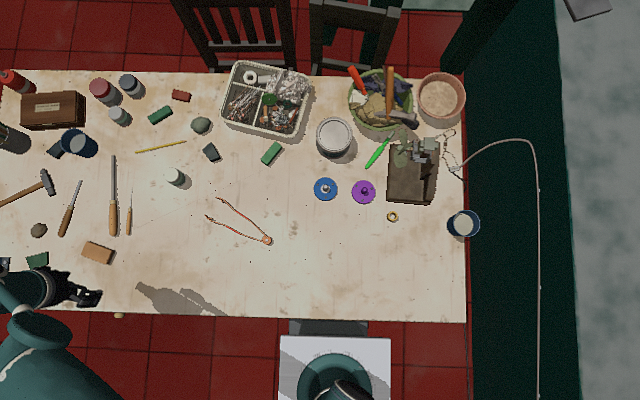

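View pics/wrist0.png

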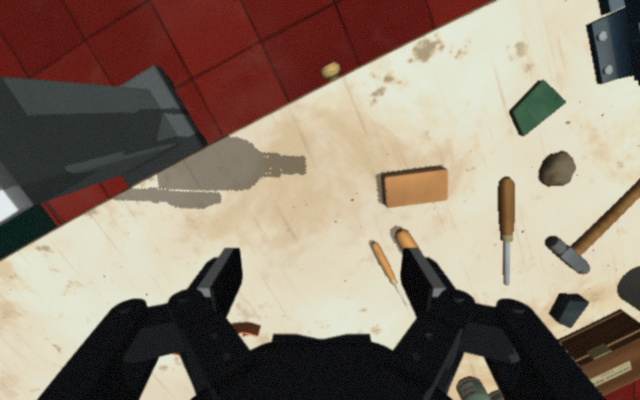

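Scene and top both show the gauge (top 325,189), the purple decoy (363,191), the ferrule (392,217), the tongs with heel at (266,240) and tips near (215,205), and the cup (463,224). I'll enlarge these areas and measure them.

```bash
python3 - <<'E'
from h import *
t=load('top0');s=load('scene0')
a=cv2.resize(t['color'][170:255,195:345][:,:,::-1],None,fx=5,fy=5,interpolation=cv2.INTER_CUBIC)
b=cv2.resize(t['color'][170:250,340:490][:,:,::-1],None,fx=5,fy=5,interpolation=cv2.INTER_CUBIC)
cv2.imwrite('pics/ta.png',a);cv2.imwrite('pics/tb.png',b)
cv2.imwrite('pics/sa.png',cv2.resize(s['color'][160:300,240:450][:,:,::-1],None,fx=3.8,fy=3.8,interpolation=cv2.INTER_CUBIC))
E
```

```text
(no output)
```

View pics/ta.png

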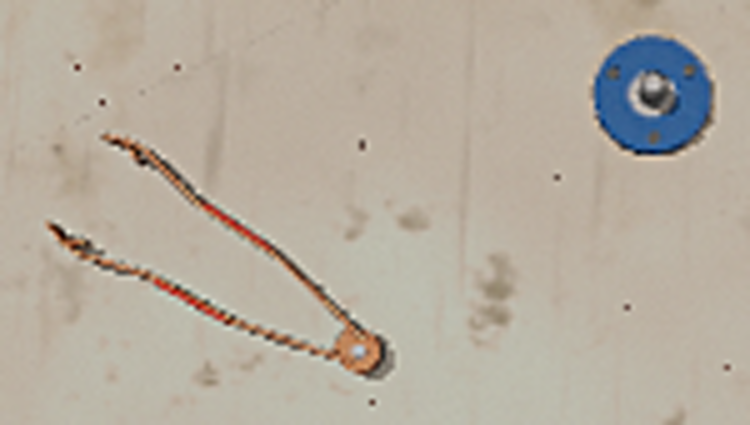

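View pics/tb.png

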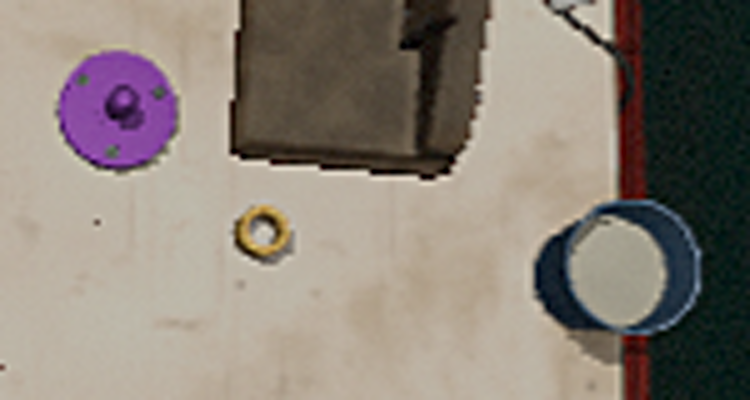

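View pics/sa.png

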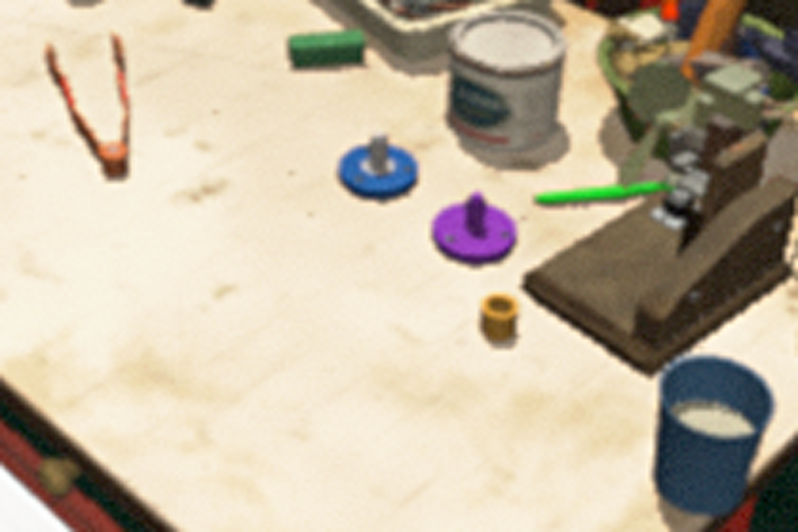

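```bash
cat > seg.py <<'E'
from h import *
def cents(c):
    hsv=cv2.cvtColor(c['color'],cv2.COLOR_RGB2HSV)
    return hsv
def blobs(m,amin=20):
    n,l,st,ce=cv2.connectedComponentsWithStats(m.astype(np.uint8))
    return [(st[i].tolist(),ce[i].round(1).tolist()) for i in range(1,n) if st[i][4]>=amin]
E
python3 - <<'E'
from seg import *
t=load('top0');s=load('scene0')
for n,c in(('top',t),('scene',s)):
    h=cents(c)
    print(n,'blue',blobs((h[...,0]>100)&(h[...,0]<118)&(h[...,1]>150)&(h[...,2]>80),60))
    print(n,'brass',blobs((h[...,0]>13)&(h[...,0]<25)&(h[...,1]>130)&(h[...,2]>90),20))
    print(n,'red',blobs(((h[...,0]<5)|(h[...,0]>174))&(h[...,1]>150)&(h[...,2]>130),8)[:12])
f=lambda x:np.round(x,4)
print('gauge',f(onz(t,325.8,189,.012)))
print('ferr',f(onz(t,392.6,216.4,.026)))
print('cup',f(onz(t,466.6,223.4,.086)))
print('heel',f(onz(t,266.8,240.3,.02)),'tips',f(onz(t,216,197.5,.02)),f(onz(t,205.5,215,.02)))
# scene/top pairs
sc=lambda u,v:(s,240+u/3.8,160+v/3.8)
print('gauge foot tri',tri((t,325.8,189),sc(378,170)))
print('ferr tri',tri((t,392.6,216.4),sc(499,304)))
print('cup tri',tri((t,466.6,223.4),sc(716,390)))
print('pin top', tri((t,195+655/5,170+86/5),sc(378,139)))
E
```

```text
top blue [([314, 178, 23, 22, 299], [325.0, 188.6])]
top brass [([386, 66, 8, 54, 216], [389.5, 89.4]), ([263, 106, 4, 10, 30], [264.8, 110.2]), ([141, 141, 43, 11, 70], [163.7, 145.6]), ([0, 182, 43, 24, 127], [21.5, 193.2]), ([110, 204, 6, 32, 152], [112.6, 219.2]), ([58, 210, 13, 27, 112], [63.7, 223.2]), ([387, 211, 11, 10, 38], [392.1, 215.7]), ([126, 212, 5, 22, 67], [128.1, 222.7])]
top red [([0, 70, 14, 13, 98], [7.4, 76.7]), ([236, 211, 13, 9, 13], [242.0, 214.7])]
scene blue [([330, 199, 19, 12, 116], [339.3, 205.6])]
scene brass [([234, 100, 19, 11, 40], [243.4, 105.5]), ([166, 118, 34, 7, 56], [182.0, 121.5]), ([179, 136, 19, 6, 36], [187.4, 138.5]), ([421, 139, 21, 36, 243], [431.8, 157.7]), ([266, 141, 19, 6, 25], [275.3, 143.6]), ([199, 145, 20, 10, 69], [207.8, 149.0]), ([175, 148, 13, 13, 109], [181.2, 153.8]), ([206, 153, 14, 6, 21], [212.0, 155.2]), ([367, 238, 9, 11, 86], [370.9, 242.8])]
scene red [([453, 26, 10, 3, 12], [457.0, 26.8]), ([487, 32, 26, 8, 72], [499.0, 35.8]), ([448, 36, 6, 4, 12], [449.9, 37.4]), ([481, 41, 4, 4, 10], [482.6, 42.3]), ([502, 41, 20, 8, 61], [511.6, 43.8]), ([486, 42, 5, 4, 9], [488.1, 43.3]), ([524, 44, 10, 6, 21], [529.8, 46.3]), ([489, 47, 14, 6, 28], [496.4, 49.9]), ([543, 49, 8, 4, 18], [546.4, 50.7]), ([427, 52, 4, 4, 9], [428.3, 53.6]), ([443, 57, 5, 3, 9], [445.0, 58.0]), ([474, 57, 10, 4, 18], [478.4, 58.5])]Traceback (most recent call last):
  File "<stdin>", line 9, in <module>
  File "h.py", line 18, in onz
    e,d=ray(c,u,v); return e+d*(z-e[2])/d[2]
                                        ~^^^
IndexError: invalid index to scalar variable.
```

```bash
python3 - <<'E'
from seg import *
t=load('top0');s=load('scene0')
print(t['rotation'],s['rotation'],t['eye'],load('wrist0')['rotation'])
E
```

```text
[-2.1712424   2.10849806 -0.16230415] [-2.05379227  0.84083705 -0.44602189] [0.36774811 0.06068105 1.18952196] [[ 0.43619472  0.85673535  0.27520667]
 [ 0.8998491  -0.41447684 -0.13594319]
 [-0.00240054  0.30694217 -0.95172514]]
```

Rotation is a rotation vector; fix that.

```bash
sed -i "s/^def load.*/def load(fn):\n    c=np.load('pics\/'+fn+'.npy',allow_pickle=True).item()\n    if np.size(c['rotation'])==3: c['rotation']=R.from_rotvec(c['rotation']).as_matrix()\n    return c/; s/^    return c\$/    if np.size(c['rotation'])==3: c['rotation']=R.from_rotvec(c['rotation']).as_matrix()\n    return c/" h.py
python3 - <<'E'
from seg import *
t=load('top0');s=load('scene0')
f=lambda x:np.round(x,4)
print('gauge',f(onz(t,325.8,189,.012)))
print('ferr',f(onz(t,392.6,216.4,.026)))
print('cup',f(onz(t,466.6,223.4,.086)))
print('heel',f(onz(t,266.8,240.3,.02)),'tips',f(onz(t,216,197.5,.02)),f(onz(t,205.5,215,.02)))
sc=lambda u,v:(s,240+u/3.8,160+v/3.8)
print('gauge foot tri',tri((t,325.8,189),sc(378,170)))
print('ferr tri',tri((t,392.6,216.4),sc(499,304)))
print('cup tri',tri((t,466.6,223.4),sc(716,390)))
print('pin top', tri((t,195+655/5,170+86/5),sc(378,139)))
w=load('wrist0');print(w['T_tool_cam'] if 'T_tool_cam' in w else '')
E
```

```text
gauge [0.5803 0.0387 0.012 ]
ferr [ 0.5017 -0.1597  0.026 ]
cup [ 0.4811 -0.3554  0.086 ]
heel [0.4211 0.2078 0.02  ] tips [0.5436 0.3656 0.02  ] [0.4902 0.3932 0.02  ]
gauge foot tri (array([0.58194155, 0.03814181, 0.00594967]), [0.0006902063302950259, 0.0006902063302950316])
ferr tri (array([ 0.50297408, -0.16106384,  0.02514472]), [0.001646669242493214, 0.0016466692424932042])
cup tri (array([ 0.48213292, -0.35643368,  0.08698061]), [0.0017339234695175631, 0.0017339234695175568])
pin top (array([0.58107574, 0.03847131, 0.03964765]), [0.00046217392482193043, 0.00046217392482193417])
[[-5.50388552e-04 -9.51701773e-01 -3.07023504e-01  7.79971272e-02]
 [ 9.99999798e-01 -4.26675538e-04 -4.70063604e-04  1.86651536e-04]
 [ 3.16360946e-04 -3.07023701e-01  9.51701816e-01 -1.43938262e-01]
 [ 0.00000000e+00  0.00000000e+00  0.00000000e+00  1.00000000e+00]]
```

```bash
cat > mv.py <<'E'
import sys
from h import *
# usage: mv.py x y z heading_deg
def plan(x,y,z,hd):
    s=bot.read_state();R0=R.from_rotvec(s['tcp_rot'])
    h=np.deg2rad(hd);X=np.array([np.cos(h),np.sin(h),0]);Z=np.array([0,0,-1.]);Y=np.cross(Z,X)
    Rt=R.from_matrix(np.c_[X,Y,Z])
    d=R0.inv().apply(np.array([x,y,z])-s['tool_pos'])*100
    r=(R0.inv()*Rt).as_rotvec(degrees=True)
    print('t',round(s['time'],2),'pos',s['tool_pos'].round(4),'q',s['q'].round(2),'F',s['wrist_force'].round(1),'w',round(s['width'],3))
    print('row',np.r_[d,r].round(2).tolist(),'rows>=',max(np.linalg.norm(d)/4.17,np.linalg.norm(r)/7.16))
if __name__=='__main__': plan(*map(float,sys.argv[1:]))
E
python3 mv.py 0.49 -0.15 0.16 180; python3 - <<'E'
from h import *
w=load('wrist0');print(proj(w,[0.29373,0.60692,0.2299]))
E
```

```text
t 0.15 pos [0.2938 0.6071 0.2302] q [ 1.08  0.26  1.61  0.    1.27 -0.04] F [ 0.1  0.2 -0.1] w 1.001
row [-50.64, -59.58, 7.12, -0.1, -0.03, -25.83] rows>= 18.830063942876098
[320.75460593 247.83336645]
```

servo_tool:
  plan:
    - [[-50.6,-59.6,7.1,0,0,-25.8],[-50.6,-59.6,7.1,0,0,-25.8],[-50.6,-59.6,7.1,0,0,-25.8],[-50.6,-59.6,7.1,0,0,-25.8],[-50.6,-59.6,7.1,0,0,-25.8],[-50.6,-59.6,7.1,0,0,-25.8],[-50.6,-59.6,7.1,0,0,-25.8],[-50.6,-59.6,7.1,0,0,-25.8],[-50.6,-59.6,7.1,0,0,-25.8],[-50.6,-59.6,7.1,0,0,-25.8],[-50.6,-59.6,7.1,0,0,-25.8],[-50.6,-59.6,7.1,0,0,-25.8],[-50.6,-59.6,7.1,0,0,-25.8],[-50.6,-59.6,7.1,0,0,-25.8],[-50.6,-59.6,7.1,0,0,-25.8],[-50.6,-59.6,7.1,0,0,-25.8],[-50.6,-59.6,7.1,0,0,-25.8],[-50.6,-59.6,7.1,0,0,-25.8],[-50.6,-59.6,7.1,0,0,-25.8],[-50.6,-59.6,7.1,0,0,-25.8]]
  claw: 5
  grip_force: 40

```text
time: 1.82
tool_pos: [0.4905, -0.1556, 0.1598]
tcp_rot: [-0.008, -3.141, 0.007]
wrist_force: [0.0, 0.6, 0.3]
width: 0.585
```

```bash
python3 mv.py 0.49 -0.15 0.16 180; python3 - <<'E'
from h import *
snap('wrist','w1')
E
```

```text
t 1.82 pos [ 0.4905 -0.1556  0.1598] q [-0.35  0.02  2.02 -0.    1.1  -1.92] F [0.  0.6 0.3] w 0.585
row [0.06, 0.56, -0.02, -0.24, -0.01, -0.3] rows>= 0.13512110332076066
```

View pics/w1.png

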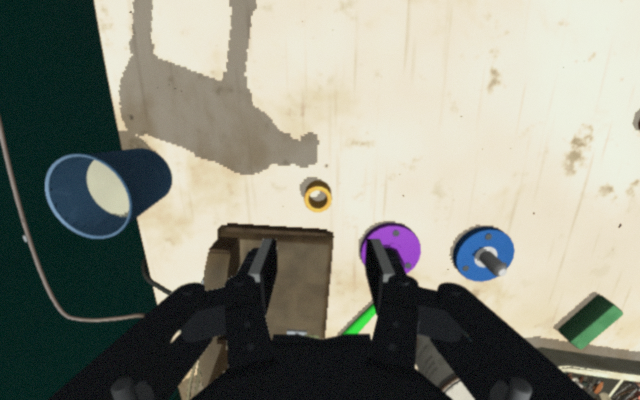

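The wrist view shows the ferrule at (318,198), the blue gauge at (484,254) with its pin top near (497,268), the purple decoy at (390,248) and the cup rim around (88,196). Next I'll fit these.

```bash
python3 - <<'E'
from seg import *
w=load('w1');t=load('top0');h=cents(w)
f=lambda x:np.round(x,4)
m=(h[...,0]>100)&(h[...,0]<118)&(h[...,1]>150)&(h[...,2]>80)
m[:,:430]=0
cs,_=cv2.findContours(m.astype(np.uint8),cv2.RETR_EXTERNAL,cv2.CHAIN_APPROX_NONE)
c=max(cs,key=cv2.contourArea);print(cv2.boundingRect(c))
c=cv2.convexHull(c);e=cv2.fitEllipse(c);print('foot',e,f(onz(w,*e[0],.006)),f(onz(w,*e[0],.012)))
cv2.imwrite('pics/w1a.png',cv2.resize(w['color'][170:290,280:530][:,:,::-1],None,fx=3.2,fy=3.2,interpolation=cv2.INTER_CUBIC))
cv2.imwrite('pics/w1b.png',cv2.resize(w['color'][140:250,30:180][:,:,::-1],None,fx=5,fy=5,interpolation=cv2.INTER_CUBIC))
m=(h[...,0]>13)&(h[...,0]<27)&(h[...,1]>120)&(h[...,2]>60);m[:,:290]=0;m[:,345:]=0;m[:170]=0;m[225:]=0
print(blobs(m,5))
for u,v in((298,170),(300,165)):print(proj(w,[.5017,-.1597,.026]))
E
```

```text
(456, 229, 57, 51)
foot ((484.1210021972656, 254.3699951171875), (47.7318229675293, 59.1223030090332), 61.086509704589844) [0.5843 0.0434 0.006 ] [0.5809 0.0394 0.012 ]
[([305, 181, 26, 31, 482], [317.5, 196.6])]
[317.9775587  196.00911148]
[317.9775587  196.00911148]
```

View pics/w1a.png

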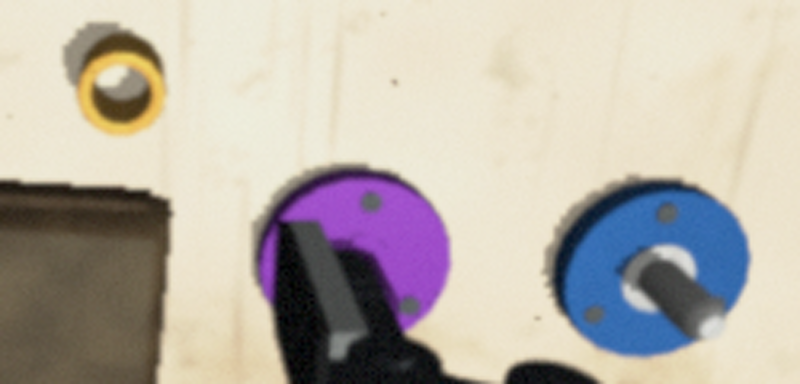

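View pics/w1b.png

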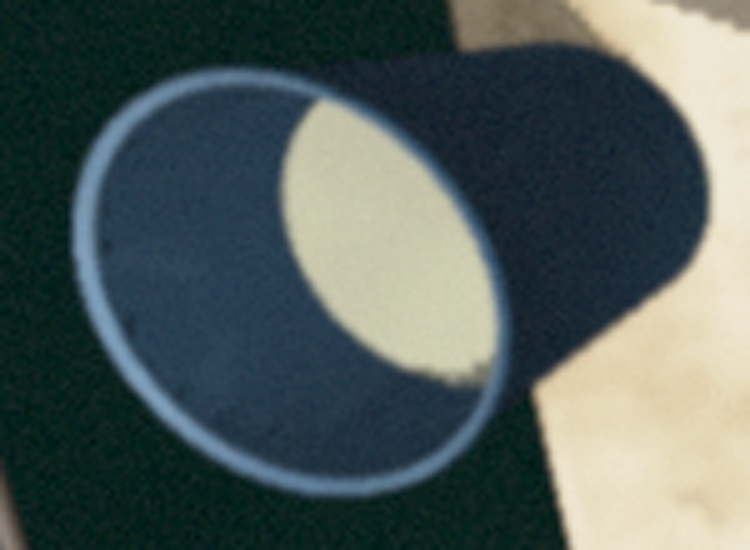

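```bash
python3 - <<'E'
from h import *
w=load('w1');t=load('top0');f=lambda x:np.round(x,4)
print('ferr',f(onz(w,318,198.75,.026)),tri((w,318,198.75),(t,392.6,216.4)))
print('foot',f(onz(w,485,254.4,.012)),tri((w,485,254.4),(t,325.8,189)))
print('pin',f(onz(w,502.2,271.9,.046)),tri((w,502.2,271.9),(t,195+655/5,170+86/5)))
print('cup',f(onz(w,88.2,196.4,.086)),tri((w,88.2,196.4),(t,466.6,223.4)))
E
python3 mv.py .501 -.16 .05 180
```

```text
ferr [ 0.5047 -0.1597  0.026 ] (array([ 0.50125947, -0.15883892,  0.03460931]), [0.0009212916949354363, 0.0009212916949355158])
foot [0.5809 0.0405 0.012 ] (array([0.57973121, 0.03884891, 0.01435165]), [0.00018817808937281815, 0.00018817808937272585])
pin [0.5833 0.0413 0.046 ] (array([0.57960493, 0.03847893, 0.05022645]), [0.0009654718320571274, 0.0009654718320573153])
cup [ 0.4819 -0.3555  0.086 ] (array([ 0.48135184, -0.35496999,  0.08671618]), [0.0004007426596122315, 0.0004007426596122787])
t 1.87 pos [ 0.4896 -0.1528  0.1597] q [-0.35  0.02  2.02 -0.    1.1  -1.91] F [-0.7 -0.1  0.1] w 0.589
row [-1.16, -0.69, 10.97, -0.1, -0.09, -0.3] rows>= 2.6508877926602676
```

servo_tool:
  plan:
    - [[-1.25,-0.65,10,0,0,-0.3],[-1.25,-0.65,10,0,0,-0.3],[-1.25,-0.65,10,0,0,-0.3],[-1.25,-0.65,10,0,0,-0.3],[-1.25,-0.65,10,0,0,-0.3],[-1.25,-0.65,10,0,0,-0.3]]

```text
time: 2.37
tool_pos: [0.5029, -0.159, 0.0611]
tcp_rot: [-0.001, 3.141, -0.003]
wrist_force: [0.8, -1.0, 0.3]
width: 0.584
```

```bash
python3 - <<'E'
from h import *
c=snap('wrist','w2')
cv2.imwrite('pics/w2a.png',cv2.resize(c['color'][130:290,220:420][:,:,::-1],None,fx=3.7,fy=3.7,interpolation=cv2.INTER_CUBIC))
E
python3 mv.py .503 -.16 .005 180
```

```text
t 2.42 pos [ 0.5035 -0.1593  0.0619] q [-0.35  0.16  2.07 -0.    0.91 -1.92] F [0.7 0.2 0. ] w 0.587
row [0.06, -0.05, 5.69, -0.16, 0.1, 0.05] rows>= 1.3634868410733034
```

View pics/w2a.png

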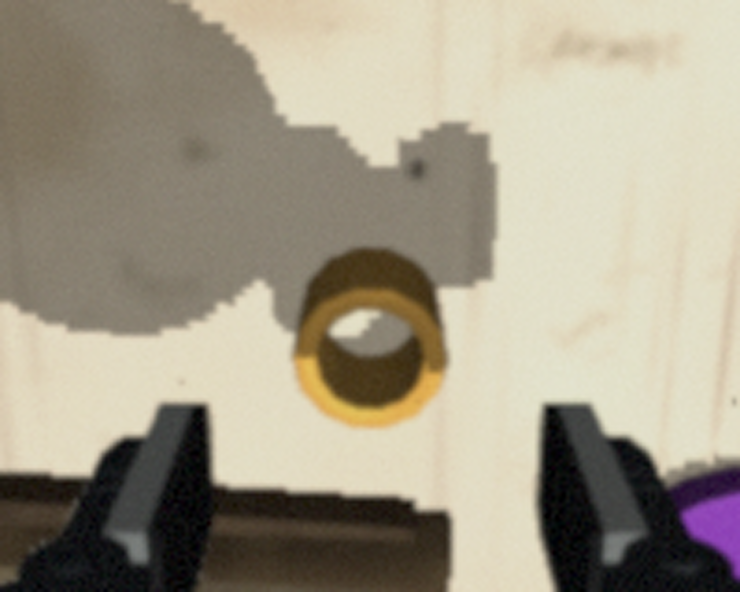

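```bash
python3 - <<'E'
from h import *
w=load('w2');t=load('top0');a=load('w1')
print(onz(w,320.3,226.5,.026),tri((w,320.3,226.5),(t,392.6,216.4)),tri((w,320.3,226.5),(a,318,198.75)))
E
```

```text
[ 0.50492618 -0.15979092  0.026     ] (array([ 0.50123481, -0.15907022,  0.03323736]), [0.0007988303259254598, 0.0007988303259254369]) (array([ 0.50424999, -0.15973012,  0.02749626]), [5.337825542742053e-05, 5.337825542750237e-05])
```

servo_tool:
  plan:
    - [[-0.1,-0.05,2.5,0,0,0],[-0.1,-0.05,4.5,0,0,0],[-0.1,-0.05,5.7,0,0,0],[-0.1,-0.05,5.7,0,0,0],[-0.1,-0.05,5.7,0,0,0]]

```text
time: 2.83
tool_pos: [0.5048, -0.1599, 0.0055]
tcp_rot: [-0.002, 3.14, -0.004]
wrist_force: [0.3, 1.0, 0.6]
width: 0.589
```

servo_tool:
  plan:
    - [[0,0,0,0,0,0],[0,0,0,0,0,0],[0,0,0,0,0,0],[0,0,0,0,0,0],[0,0,0,0,0,0],[0,0,0,0,0,0]]
  claw: 2
  grip_force: 40

```text
time: 3.33
tool_pos: [0.5063, -0.1604, 0.0075]
tcp_rot: [-0.001, 3.137, -0.006]
wrist_force: [-0.7, 0.1, 5.9]
width: 0.335
```

```bash
python3 mv.py .503 -.16 .09 180
```

```text
t 3.33 pos [ 0.5063 -0.1604  0.0075] q [-0.35  0.24  2.1  -0.    0.8  -1.92] F [-0.7  0.1  5.9] w 0.335
row [0.29, 0.01, -8.25, -0.21, 0.28, 0.05] rows>= 1.9804130353540317
```

servo_tool:
  plan:
    - [[0.2,0,-4,0,0.3,0],[0.2,0,-8.5,0,0.3,0],[0.2,0,-8.5,0,0.3,0],[0.2,0,-8.5,0,0.3,0]]

```text
time: 3.67
tool_pos: [0.5076, -0.1614, 0.0971]
tcp_rot: [-0.001, 3.133, -0.011]
wrist_force: [-0.5, 0.2, 0.4]
width: 0.337
```

```bash
python3 mv.py .582 .041 .094 180
```

```text
t 3.67 pos [ 0.5076 -0.1614  0.0971] q [-0.35  0.11  2.05 -0.    0.97 -1.92] F [-0.5  0.2  0.4] w 0.337
row [-7.46, 20.24, 0.23, -0.4, 0.48, 0.05] rows>= 5.172948808920318
```

servo_tool:
  plan:
    - [[-1.4,4,0.2,-0.4,0.5,0],[-2.8,7.6,0.2,-0.4,0.5,0],[-4.2,11.4,0.2,-0.4,0.5,0],[-5.6,15.2,0.2,-0.4,0.5,0],[-6.6,18,0.2,-0.4,0.5,0],[-7.5,20.2,0.2,-0.4,0.5,0],[-7.5,20.2,0.2,-0.4,0.5,0],[-7.5,20.2,0.2,-0.4,0.5,0],[-7.5,20.2,0.2,-0.4,0.5,0],[-7.5,20.2,0.2,-0.4,0.5,0]]

```text
time: 4.5
tool_pos: [0.5814, 0.0396, 0.0933]
tcp_rot: [-0.0, -3.139, 0.001]
wrist_force: [0.1, 0.5, -1.5]
width: 0.335
```

```bash
python3 - <<'E'
from h import *
c=snap('wrist','w3')
cv2.imwrite('pics/w3a.png',cv2.resize(c['color'][150:310,220:420][:,:,::-1],None,fx=3.7,fy=3.7,interpolation=cv2.INTER_CUBIC))
c=snap('scene','s3')
cv2.imwrite('pics/s3a.png',cv2.resize(c['color'][140:240,280:420][:,:,::-1],None,fx=5,fy=5,interpolation=cv2.INTER_CUBIC))
E
python3 mv.py .582 .041 .09 180
```

```text
t 4.6 pos [0.5818 0.0394 0.0939] q [ 0.03  0.22  1.93 -0.    0.99 -1.54] F [-0.7  0.   0. ] w 0.335
row [-0.02, 0.16, 0.39, -0.01, -0.06, -0.04] rows>= 0.10051090247912807
```

View pics/w3a.png

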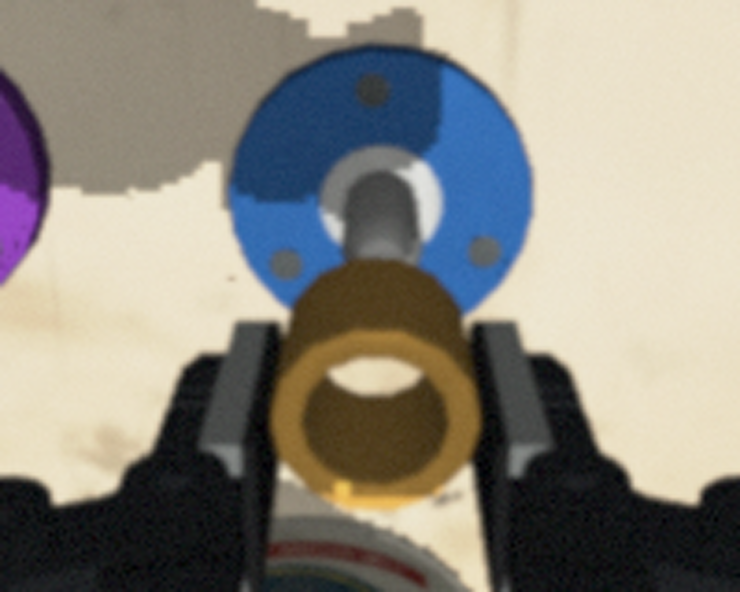

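View pics/s3a.png

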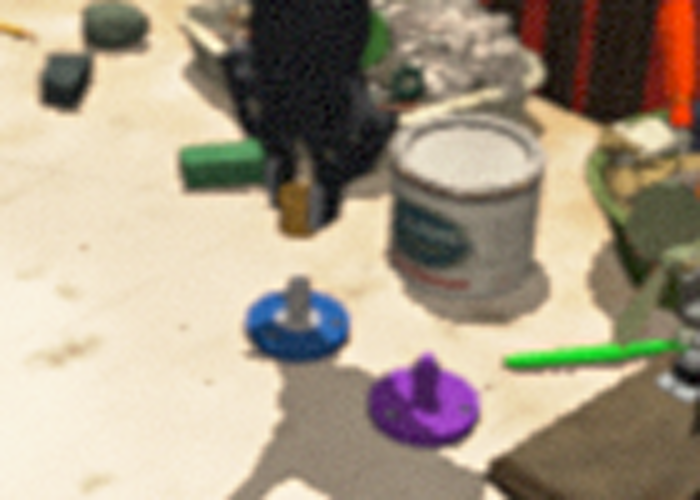

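```bash
python3 - <<'E'
from seg import *
w=load('w3');h=cents(w)
P=lambda u,v:(220+u/3.7,150+v/3.7)
m=(h[...,0]>100)&(h[...,0]<118)&(h[...,1]>150)&(h[...,2]>50)
m[:,:275]=0;m[:,370:]=0;m[235:]=0
cs,_=cv2.findContours(m.astype(np.uint8),cv2.RETR_EXTERNAL,cv2.CHAIN_APPROX_NONE)
c=cv2.convexHull(max(cs,key=cv2.contourArea)).reshape(-1,2)
# cast each boundary pt on z=.012 , fit circle with points above row 232 (exclude side wall at top: little)
pts=np.array([onz(w,u,v,.012)[:2] for u,v in c if v<228])
A=np.c_[2*pts,np.ones(len(pts))];s=np.linalg.lstsq(A,(pts**2).sum(1),rcond=None)[0]
print('foot circle',s[:2],np.sqrt(s[2]+s[:2]@s[:2]))
# ferrule: ring left/right edges, at height zt
s0=w['eye'];print('eye',s0)
for zt in (.10,.105,.11,.115,.12,.125):
    l=onz(w,*P(272,419),zt);r=onz(w,*P(482,419),zt);a=onz(w,*P(377,330),zt);b=onz(w,*P(377,507),zt)
    print(zt,((l+r)/2).round(4),((a+b)/2).round(4),np.linalg.norm(l-r).round(4),np.linalg.norm(a-b).round(4))
E
```

```text
foot circle [0.58168148 0.04064337] 0.034463896740552134
eye [0.50368611 0.0395953  0.23743444]
0.1 [0.5874 0.0399 0.1   ] [0.5878 0.0399 0.1   ] 0.0321 0.031
0.105 [0.5844 0.0399 0.105 ] [0.5848 0.0399 0.105 ] 0.031 0.0299
0.11 [0.5813 0.0399 0.11  ] [0.5817 0.0399 0.11  ] 0.0298 0.0287
0.115 [0.5783 0.0399 0.115 ] [0.5786 0.0399 0.115 ] 0.0286 0.0276
0.12 [0.5752 0.0399 0.12  ] [0.5756 0.0399 0.12  ] 0.0274 0.0265
0.125 [0.5722 0.0399 0.125 ] [0.5725 0.0399 0.125 ] 0.0263 0.0253
```

servo_tool:
  plan:
    - [[-0.12,0.1,1.8,0,0,0],[-0.12,0.1,3.2,0,0,0],[-0.12,0.1,3.8,0,0,0],[-0.12,0.1,3.8,0,0,0],[-0.12,0.1,4.3,0,0,0],[-0.12,0.1,4.7,0,0,0],[-0.12,0.1,4.9,0,0,0],[-0.12,0.1,4.9,0,0,0]]

```text
time: 5.27
tool_pos: [0.5829, 0.0403, 0.0448]
tcp_rot: [-0.001, -3.14, 0.0]
wrist_force: [-0.7, -0.4, 0.2]
width: 0.337
```

```bash
python3 - <<'E'
from h import *
c=snap('wrist','w4')
cv2.imwrite('pics/w4a.png',cv2.resize(c['color'][150:310,220:420][:,:,::-1],None,fx=3.7,fy=3.7,interpolation=cv2.INTER_CUBIC))
E
python3 mv.py .583 .0404 .0195 180
```

```text
t 5.32 pos [0.583  0.0404 0.045 ] q [ 0.03  0.28  1.96 -0.    0.9  -1.54] F [ 0.4  0.4 -0.1] w 0.336
row [-0.0, -0.0, 2.55, -0.01, -0.06, -0.04] rows>= 0.6114028410758456
```

View pics/w4a.png

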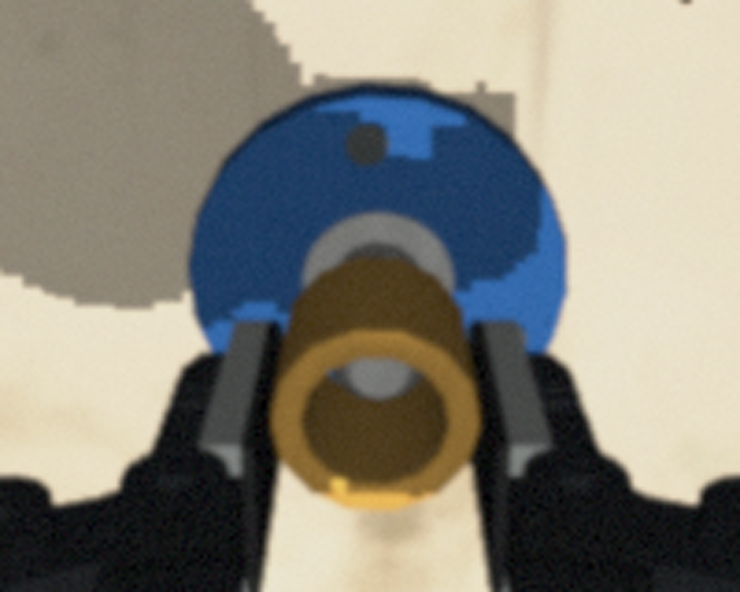

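The pin top shows inside the bore at about (378,375) in the crop and there is no side force, so I can go on down.

servo_tool:
  plan:
    - [[0,0,0.8,0,0,0],[0,0,1.5,0,0,0],[0,0,2.1,0,0,0],[0,0,2.4,0,0,0],[0,0,2.5,0,0,0],[0,0,2.55,0,0,0]]

```text
time: 5.82
tool_pos: [0.5826, 0.0406, 0.0195]
tcp_rot: [-0.001, -3.139, 0.0]
wrist_force: [-2.7, -0.2, 6.0]
width: 0.335
```

```bash
python3 - <<'E'
from h import *
c=snap('scene','s5')
cv2.imwrite('pics/s5a.png',cv2.resize(c['color'][140:240,280:420][:,:,::-1],None,fx=5,fy=5,interpolation=cv2.INTER_CUBIC))
E
python3 mv.py .583 .0404 .0195 180
```

```text
t 5.87 pos [0.5826 0.0406 0.0196] q [ 0.03  0.31  1.97 -0.    0.86 -1.54] F [-1.2  0.7  2.2] w 0.334
row [-0.04, -0.02, 0.01, -0.01, -0.12, -0.04] rows>= 0.017677057764035158
```

View pics/s5a.png

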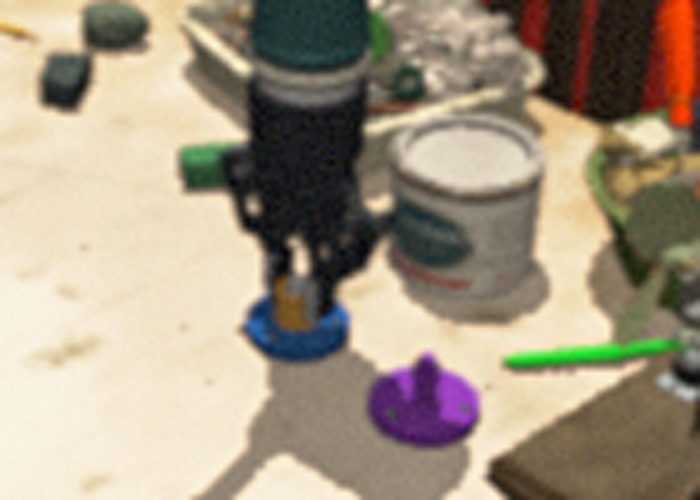

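servo_tool:
  plan:
    - [[0,0,0.1,0,0,0],[0,0,0.15,0,0,0],[0,0,0.15,0,0,0]]

```text
time: 6.12
tool_pos: [0.5826, 0.0406, 0.0194]
tcp_rot: [-0.001, -3.139, 0.0]
wrist_force: [-4.6, -0.0, 10.8]
width: 0.338
```

servo_tool:
  plan:
    - [[0,0,-0.1,0,0,0],[0,0,-0.1,0,0,0],[0,0,-0.1,0,0,0],[0,0,-0.1,0,0,0]]
  claw: 5

```text
time: 6.45
tool_pos: [0.5825, 0.0405, 0.0202]
tcp_rot: [-0.001, -3.139, 0.0]
wrist_force: [0.9, -0.5, 0.3]
width: 0.586
```

servo_tool:
  plan:
    - [[0,0,-3,0,0,0],[0,0,-7,0,0,0],[0,0,-10,0,0,0],[0,0,-10,0,0,0],[0,0,-10,0,0,0]]

```text
time: 6.87
tool_pos: [0.585, 0.0406, 0.1228]
tcp_rot: [0.001, 3.139, -0.0]
wrist_force: [-0.1, 0.6, 0.2]
width: 0.585
```

```bash
python3 - <<'E'
from h import *
c=snap('wrist','w6')
cv2.imwrite('pics/w6a.png',cv2.resize(c['color'][130:290,220:420][:,:,::-1],None,fx=3.7,fy=3.7,interpolation=cv2.INTER_CUBIC))
E
python3 mv.py .47 .295 .16 61
```

```text
t 6.92 pos [0.5831 0.0406 0.1206] q [ 0.03  0.19  1.91 -0.    1.04 -1.54] F [-0.6  0.   0.6] w 0.585
row [11.33, 25.44, -3.93, -0.1, -0.04, 118.97] rows>= 16.615705733101432
```

View pics/w6a.png

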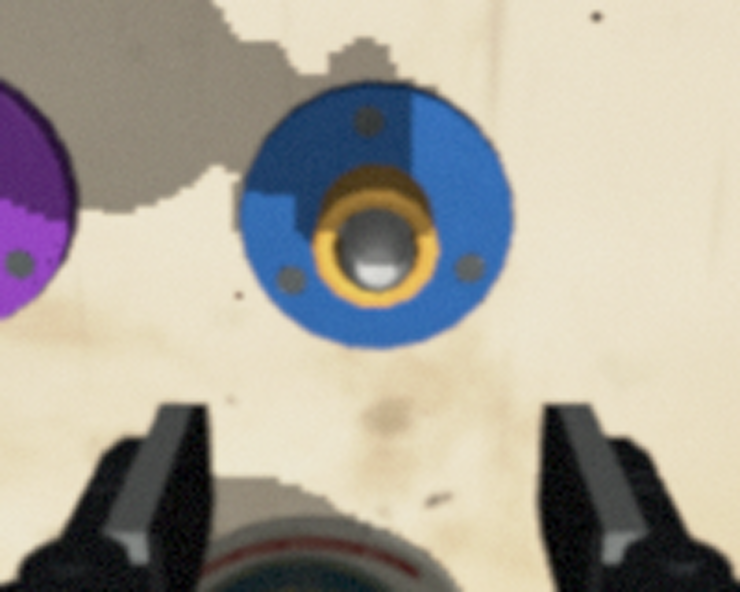

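The ferrule sits home: its ring is concentric with the pin and close on the foot. Now to the tongs.

servo_tool:
  plan:
    - [[1,2,-3.9,0,0,7],[2,4,-3.9,0,0,14],[2.7,6,-3.9,0,0,21],[3.4,7.6,-3.9,0,0,28],[4,9,-3.9,0,0,35],[4.6,10.5,-3.9,0,0,42],[5.3,12,-3.9,0,0,49],[6,13.5,-3.9,0,0,56],[6.6,15,-3.9,0,0,63],[7.3,16.5,-3.9,0,0,70],[8,18,-3.9,0,0,77],[8.6,19.5,-3.9,0,0,84],[9.3,21,-3.9,0,0,91],[10,22.5,-3.9,0,0,98],[10.6,24,-3.9,0,0,105],[11.3,25.4,-3.9,0,0,112],[11.3,25.4,-3.9,0,0,119],[11.3,25.4,-3.9,0,0,119],[11.3,25.4,-3.9,0,0,119],[11.3,25.4,-3.9,0,0,119]]
  claw: 7.6

```text
time: 8.58
tool_pos: [0.4696, 0.2939, 0.1582]
tcp_rot: [-2.705, -1.597, 0.006]
wrist_force: [0.7, -0.5, -0.4]
width: 0.892
```

```bash
python3 mv.py .47 .295 .16 61;python3 - <<'E'
from h import *
c=snap('wrist','w7')
a=load('w6');print(onz(a,321.9,188.4,.012),onz(a,321.8,196.8,.038))
E
python3 mv.py .47 .295 .16 61
```

```text
t 8.58 pos [0.4696 0.2939 0.1582] q [0.51 0.1  1.94 0.   1.11 1.02] F [ 0.7 -0.5 -0.4] w 0.892
row [0.11, -0.02, -0.18, -0.14, 0.19, 0.12] rows>= 0.051026398203182714
[0.58143916 0.04118172 0.012     ] [0.58138796 0.04103034 0.038     ]
t 8.63 pos [0.4699 0.2939 0.1586] q [0.51 0.1  1.94 0.   1.11 1.02] F [-0.2 -0.9  0.1] w 0.892
row [0.1, -0.05, -0.14, -0.12, 0.15, 0.07] rows>= 0.042356552355521604
```

View pics/w7.png

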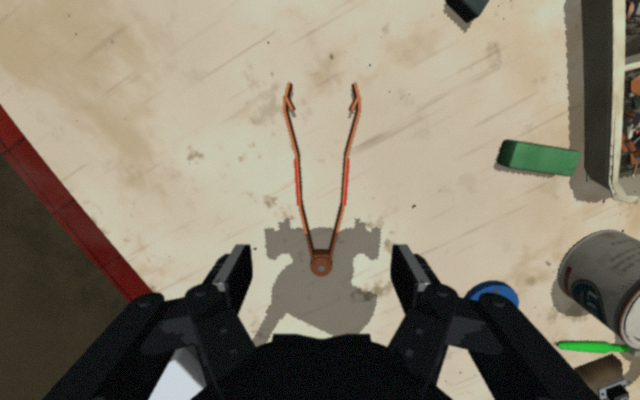

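```bash
python3 - <<'E'
from seg import *
w=load('w7')
cv2.imwrite('pics/w7a.png',cv2.resize(w['color'][75:285,265:380][:,:,::-1],None,fx=2.85,fy=2.85,interpolation=cv2.INTER_CUBIC))
cv2.imwrite('pics/w7b.png',cv2.resize(w['color'][130:230,270:375][:,:,::-1],None,fx=5.9,fy=5.9,interpolation=cv2.INTER_CUBIC))
E
```

```text
(no output)
```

View pics/w7a.png

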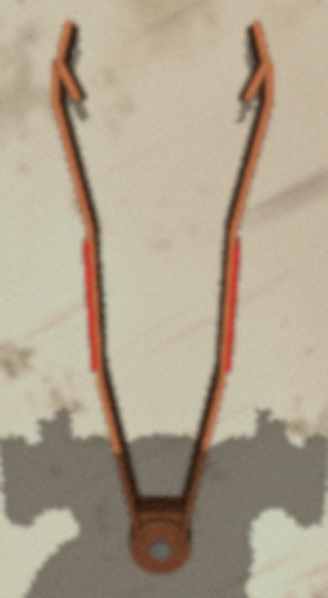

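View pics/w7b.png

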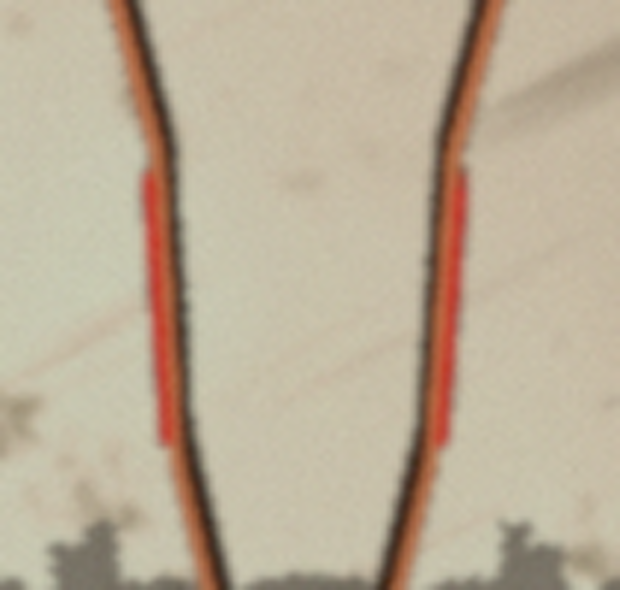

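```bash
python3 - <<'E'
from seg import *
w=load('w7');P=lambda u,v:(270+u/5.9,130+v/5.9)
Q=lambda u,v:(265+u/2.85,75+v/2.85)
g=[onz(w,*P(*p),.024) for p in((142,172),(161,443),(468,170),(447,445))]
for a in g:print(a.round(4))
c=np.mean(g,0);print('c',c, 'wid',np.linalg.norm((g[0]+g[1]-g[2]-g[3])/2),'len',np.linalg.norm(g[0]-g[1]))
fw=(g[0]+g[2]-g[1]-g[3]);print('head',np.degrees(np.arctan2(fw[1],fw[0])))
hh=onz(w,*Q(160,549),.024);t=[onz(w,*Q(*p),.024) for p in((70,25),(257,25))];tm=(t[0]+t[1])/2
d=tm-hh;print('heel',hh,'tips',tm,np.linalg.norm(d),np.degrees(np.arctan2(d[1],d[0])))
u=d/np.linalg.norm(d);print('origin from heel',hh+.1*u)
E
```

```text
[0.4597 0.3316 0.024 ]
[0.4375 0.2874 0.024 ]
[0.5088 0.3049 0.024 ]
[0.4826 0.2622 0.024 ]
c [0.47213702 0.2965413  0.024     ] wid 0.05377919682840647 len 0.04941604389824995
head 60.93744461509458
heel [0.42268164 0.20795441 0.024     ] tips [0.51918511 0.38038432 0.024     ] 0.19759806250566825 60.765665313977244
origin from heel [0.47151991 0.29521736 0.024     ]
```

servo_tool:
  plan:
    - [[0.25,-0.1,4,0,0,0],[0.25,-0.1,8,0,0,0],[0.25,-0.1,8,0,0,0],[0.25,-0.1,8,0,0,0],[0.25,-0.1,8,0,0,0]]

```text
time: 9.05
tool_pos: [0.4708, 0.2966, 0.0798]
tcp_rot: [-2.705, -1.596, 0.004]
wrist_force: [-0.4, -0.3, 0.6]
width: 0.889
```

```bash
python3 - <<'E'
from h import *
c=snap('wrist','w8')
cv2.imwrite('pics/w8a.png',cv2.resize(c['color'][120:320,200:440][:,:,::-1],None,fx=3,fy=3,interpolation=cv2.INTER_CUBIC))
E
python3 mv.py .472 .296 .006 60.9
```

```text
t 9.1 pos [0.4718 0.2972 0.0809] q [0.52 0.19 2.   0.   0.96 1.02] F [-0.2  0.6  0. ] w 0.885
row [-0.09, 0.08, 7.49, -0.02, -0.02, 0.18] rows>= 1.7974379118498784
```

View pics/w8a.png

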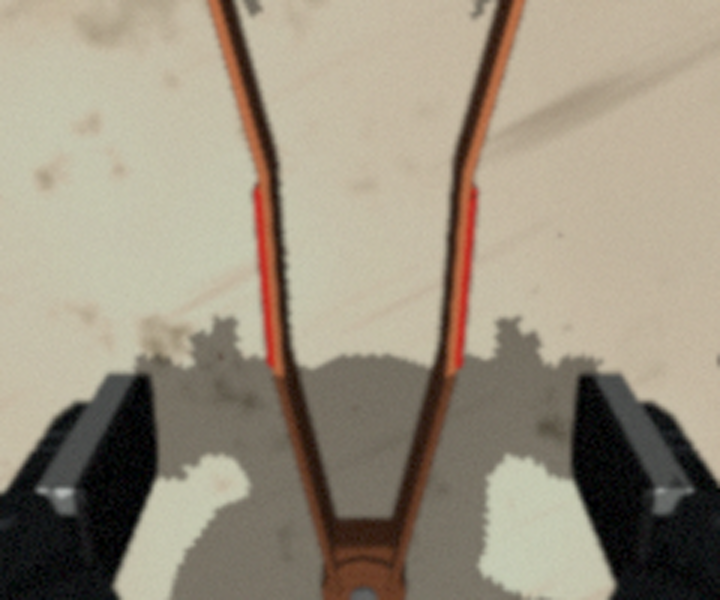

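```bash
python3 - <<'E'
from seg import *
w=load('w8');a=load('w7');P=lambda u,v:(270+u/5.9,130+v/5.9);Q=lambda u,v:(200+u/3,120+v/3)
A=((142,172),(161,443),(468,170),(447,445));B=((253,187),(269,368),(478,188),(463,370))
for p,q in zip(A,B): print(tri((a,*P(*p)),(w,*Q(*q))))
g=[onz(w,*Q(*q),.024) for q in B];print(np.mean(g,0),[x.round(4) for x in g])
fw=(g[0]+g[2]-g[1]-g[3]);print('head',np.degrees(np.arctan2(fw[1],fw[0])))
E
```

```text
(array([0.45976988, 0.33173553, 0.02471079]), [4.2054928831930505e-05, 4.205492883191802e-05])
(array([0.43865326, 0.28846754, 0.02805437]), [0.00012322123945826148, 0.0001232212394581341])
(array([0.50859422, 0.30619194, 0.02998118]), [0.00016929106512311867, 0.0001692910651230535])
(array([0.48319195, 0.26432951, 0.03000365]), [3.3600391800599705e-05, 3.360039180057944e-05])
[0.47190587 0.29600067 0.024     ] [array([0.4596, 0.3316, 0.024 ]), array([0.4373, 0.2868, 0.024 ]), array([0.5084, 0.3044, 0.024 ]), array([0.4824, 0.2612, 0.024 ])]
head 61.26523019874481
```

servo_tool:
  plan:
    - [[-0.09,0.08,3,0,0,0],[-0.09,0.08,5.5,0,0,0],[-0.09,0.08,7,0,0,0],[-0.09,0.08,7.5,0,0,0],[-0.09,0.08,7.7,0,0,0],[-0.09,0.08,7.7,0,0,0]]

```text
time: 9.6
tool_pos: [0.4734, 0.2968, 0.0057]
tcp_rot: [-2.705, -1.596, -0.005]
wrist_force: [0.5, 0.5, -0.1]
width: 0.886
```

servo_tool:
  plan:
    - [[0,0,0,0,0,0],[0,0,0,0,0,0],[0,0,0,0,0,0],[0,0,0,0,0,0],[0,0,0,0,0,0],[0,0,0,0,0,0]]
  claw: 5.0
  grip_force: 50

```text
time: 10.1
tool_pos: [0.4761, 0.2981, 0.0088]
tcp_rot: [-2.706, -1.596, -0.014]
wrist_force: [0.9, -0.2, 6.3]
width: 0.594
```

```bash
python3 - <<'E'
from h import *
c=snap('wrist','w9')
E
python3 mv.py .472 .296 .06 60.9
```

```text
t 10.15 pos [0.4761 0.2981 0.0088] q [0.51 0.29 2.03 0.   0.81 1.02] F [ 0.4 -1.2  6.6] w 0.587
row [-0.34, -0.24, -5.13, 0.25, -0.43, 0.16] rows>= 1.233854843701246
```

View pics/w9.png

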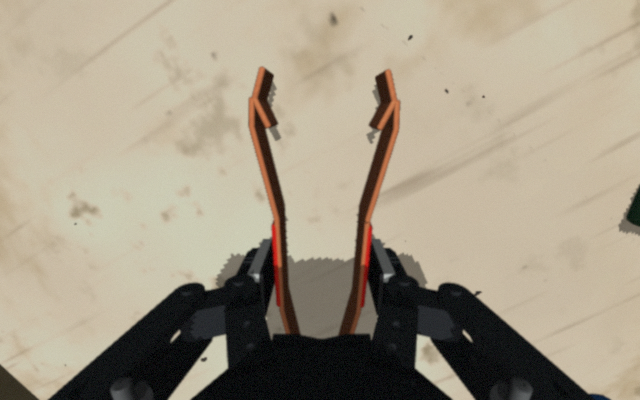

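The pads are on the red grips (about 275,265 and 367,265) with the jaws open and symmetric. I'll lift and check.

servo_tool:
  plan:
    - [[0,0,-0.5,0,-0.4,0],[0,0,-1.5,0,-0.4,0],[0,0,-3,0,-0.4,0],[0,0,-5,0,-0.4,0],[0,0,-7,0,-0.4,0],[0,0,-8,0,-0.4,0],[0,0,-8,0,-0.4,0],[0,0,-8,0,-0.4,0]]

```text
time: 10.82
tool_pos: [0.4761, 0.2981, 0.0897]
tcp_rot: [2.703, 1.594, 0.008]
wrist_force: [-0.7, 0.3, -1.0]
width: 0.588
```

```bash
python3 - <<'E'
from h import *
c=snap('wrist','w10');s=snap('scene','s10')
cv2.imwrite('pics/s10a.png',cv2.resize(s['color'][100:240,190:350][:,:,::-1],None,fx=4.2,fy=4.2,interpolation=cv2.INTER_CUBIC))
E
python3 mv.py .472 .296 .06 60.9
```

```text
t 10.92 pos [0.4747 0.2973 0.0877] q [ 0.52  0.18  1.99 -0.    0.97  1.02] F [-0.5  0.1 -0.7] w 0.587
row [-0.24, -0.18, 2.77, 0.2, 0.06, 0.17] rows>= 0.668924539538773
```

View pics/w10.png

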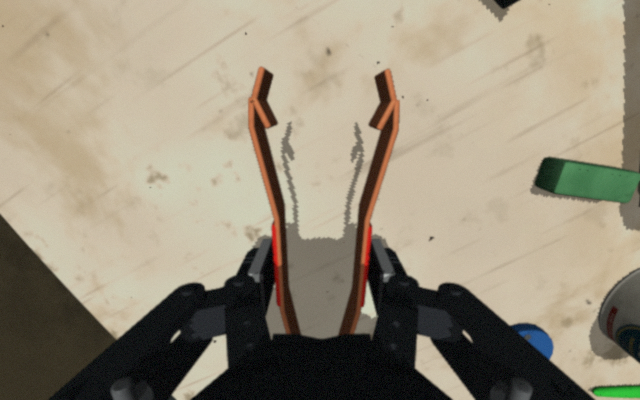

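View pics/s10a.png

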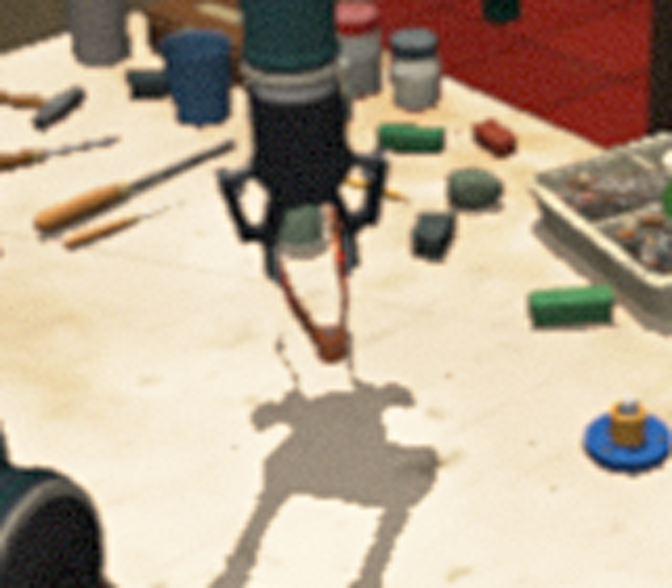

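```bash
python3 - <<'E'
from h import *
for n in('w9','w10'):
    c=load(n);T=c['T_tool_cam'];c['rotation']=T[:3,:3];c['eye']=T[:3,3]
    cv2.imwrite('pics/%sa.png'%n,cv2.resize(c['color'][55:315,230:420][:,:,::-1],None,fx=2.3,fy=2.3)) if n=='w9' else cv2.imwrite('pics/w10a.png',cv2.resize(c['color'][55:145,230:420][:,:,::-1],None,fx=4.2,fy=4.2,interpolation=cv2.INTER_CUBIC))
    for nm,(u,v) in dict(lt=(263,68),rt=(388,70),lv=(250,102),rv=(399,102),li=(274,126),ri=(374,128)).items():
        print(nm,onz(c,u,v,-.0152).round(4))
E
```

```text
lt [ 0.0951 -0.0242 -0.0152]
rt [ 0.0943  0.0294 -0.0152]
lv [ 0.0812 -0.0308 -0.0152]
rv [ 0.0812  0.0352 -0.0152]
li [ 0.0708 -0.0207 -0.0152]
ri [ 0.0699  0.0247 -0.0152]
lt [ 0.0951 -0.0242 -0.0152]
rt [ 0.0943  0.0294 -0.0152]
lv [ 0.0812 -0.0308 -0.0152]
rv [ 0.0812  0.0352 -0.0152]
li [ 0.0708 -0.0207 -0.0152]
ri [ 0.0699  0.0247 -0.0152]
```

View pics/w10a.png

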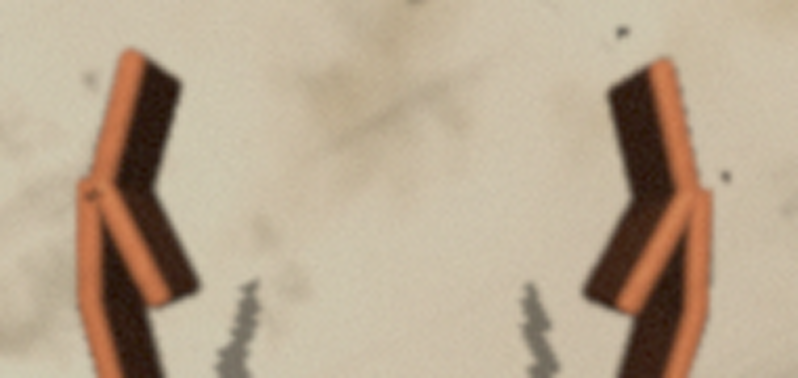

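```bash
python3 mv.py .5091 .0014 .095 30
```

```text
t 10.92 pos [0.4747 0.2973 0.0877] q [ 0.52  0.18  1.99 -0.    0.97  1.02] F [-0.5  0.1 -0.7] w 0.587
row [-24.23, 17.33, -0.64, 0.21, 0.0, 31.07] rows>= 7.14481442847519
```

servo_tool:
  plan:
    - [[-1,0.7,-0.6,0,0,1.3],[-3,2.1,-0.6,0,0,4],[-5.6,4,-0.6,0,0,7],[-8.2,5.9,-0.6,0,0,10.5],[-10.8,7.8,-0.6,0.1,0,14],[-13.4,9.6,-0.6,0.1,0,17.5],[-16,11.4,-0.6,0.2,0,21],[-18.6,13.3,-0.6,0.2,0,24.5],[-21,15,-0.6,0.2,0,27.5],[-22.8,16.3,-0.6,0.2,0,29.5],[-23.8,17,-0.6,0.2,0,30.7],[-24.2,17.3,-0.6,0.2,0,31],[-24.2,17.3,-0.6,0.2,0,31],[-24.2,17.3,-0.6,0.2,0,31],[-24.2,17.3,-0.6,0.2,0,31]]

```text
time: 12.17
tool_pos: [0.5086, 0.0028, 0.0943]
tcp_rot: [-3.033, -0.817, 0.001]
wrist_force: [0.4, -1.0, -0.0]
width: 0.588
```

```bash
python3 - <<'E'
from h import *
c=snap('wrist','w11')
cv2.imwrite('pics/w11a.png',cv2.resize(c['color'][40:180,230:420][:,:,::-1],None,fx=4.2,fy=4.2,interpolation=cv2.INTER_CUBIC))
E
python3 mv.py .5091 .0014 .095 30
```

```text
t 12.22 pos [0.5087 0.0029 0.0944] q [-0.04  0.08  2.09  0.    0.97  1.  ] F [-0.5 -0.1 -1. ] w 0.588
row [-0.04, 0.15, -0.06, -0.02, 0.02, 0.16] rows>= 0.03990180451251812
```

View pics/w11a.png

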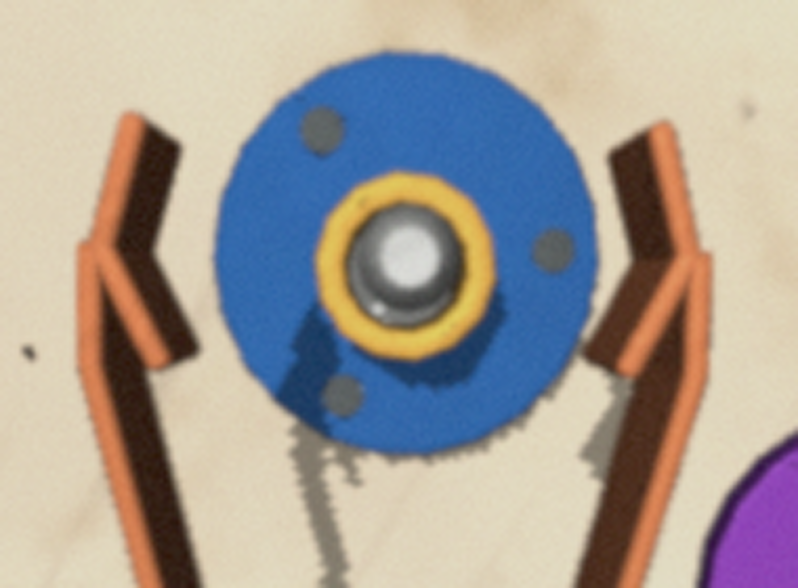

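```bash
python3 - <<'E'
from h import *
w=load('w11');P=lambda u,v:(230+u/4.2,40+v/4.2)
print('world ferr',onz(w,*P(406,265),.038),'foot',onz(w,*P(406,253),.012))
T=w['T_tool_cam'];w['rotation']=T[:3,:3];w['eye']=T[:3,3]
print('ferr tool',onz(w,*P(406,265),.0943-.038))
print('jaws',[onz(w,*P(*p),-.0152).round(4) for p in((118,245),(677,253),(163,368),(626,372))])
E
```

```text
world ferr [0.58163975 0.04019832 0.038     ] foot [0.58402781 0.04101977 0.012     ]
ferr tool [0.08192779 0.00436284 0.0563    ]
jaws [array([ 0.083 , -0.0273, -0.0152]), array([ 0.0822,  0.0315, -0.0152]), array([ 0.0704, -0.0232, -0.0152]), array([ 0.0699,  0.0268, -0.0152])]
```

servo_tool:
  plan:
    - [[-0.05,0.2,1,0,0,0],[-0.05,0.2,2.5,0,0,0],[-0.05,0.2,4,0,0,0],[-0.05,0.2,5.2,0,0,0],[-0.05,0.2,6.2,0,0,0],[-0.05,0.2,6.7,0,0,0],[-0.05,0.2,6.9,0,0,0],[-0.05,0.2,6.9,0,0,0],[-0.05,0.2,6.9,0,0,0]]

```text
time: 12.97
tool_pos: [0.5098, 0.0009, 0.0258]
tcp_rot: [-3.033, -0.817, -0.001]
wrist_force: [0.0, 1.1, -1.4]
width: 0.591
```

```bash
python3 - <<'E'
from h import *
c=snap('wrist','w12')
cv2.imwrite('pics/w12a.png',cv2.resize(c['color'][20:180,230:420][:,:,::-1],None,fx=3.7,fy=3.7,interpolation=cv2.INTER_CUBIC))
c=snap('scene','s12')
cv2.imwrite('pics/s12a.png',cv2.resize(c['color'][140:240,270:400][:,:,::-1],None,fx=5.8,fy=5.8,interpolation=cv2.INTER_CUBIC))
E
python3 mv.py .5091 .0014 .0238 30
```

```text
t 13.07 pos [0.5101 0.0009 0.0262] q [-0.05  0.18  2.13  0.    0.83  1.  ] F [ 0.5  0.6 -1.9] w 0.59
row [-0.06, -0.1, 0.24, 0.02, -0.06, 0.16] rows>= 0.06273760714383937
```

View pics/w12a.png

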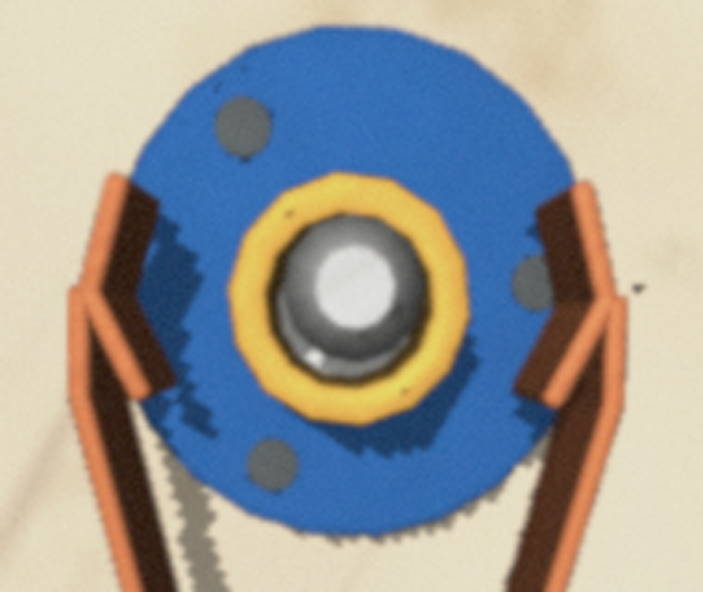

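View pics/s12a.png

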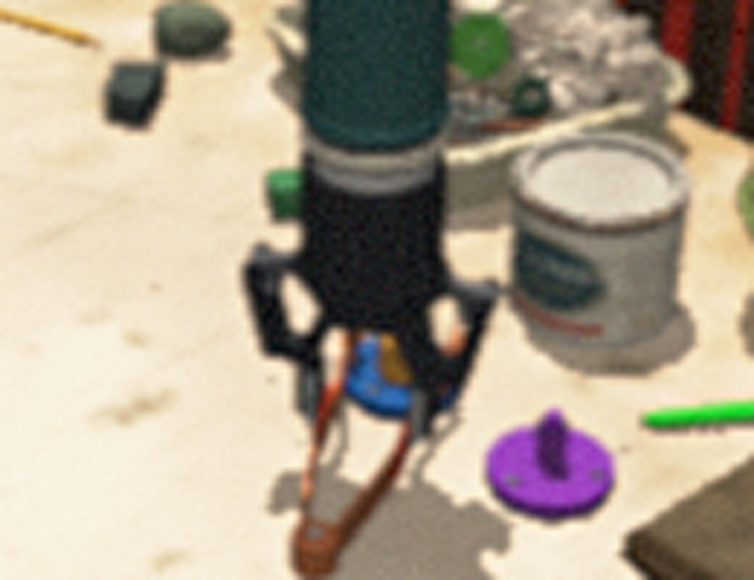

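servo_tool:
  plan:
    - [[0,0,0,0,0,0],[0,0,0,0,0,0],[0,0,0,0,0,0],[0,0,0,0,0,0],[0,0,0,0,0,0],[0,0,0,0,0,0],[0,0,0,0,0,0]]
  claw: 3.0
  grip_force: 48

```text
time: 13.65
tool_pos: [0.5108, 0.0008, 0.0266]
tcp_rot: [3.033, 0.817, 0.004]
wrist_force: [1.1, -0.8, 0.1]
width: 0.419
```

```bash
python3 - <<'E'
from h import *
c=snap('wrist','w13')
cv2.imwrite('pics/w13a.png',cv2.resize(c['color'][20:200,220:430][:,:,::-1],None,fx=3.3,fy=3.3,interpolation=cv2.INTER_CUBIC))
E
python3 mv.py .5091 .0014 .0238 30
```

```text
t 13.7 pos [0.5107 0.0008 0.0265] q [-0.05  0.18  2.13  0.    0.83  1.  ] F [ 1.3 -0.7  0.7] w 0.415
row [-0.11, -0.13, 0.27, 0.06, -0.12, 0.15] rows>= 0.07671014618045202
```

View pics/w13a.png

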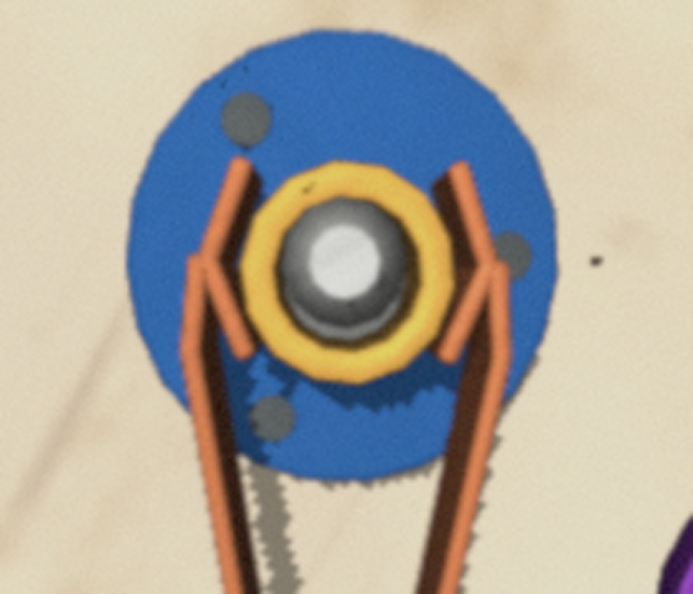

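servo_tool:
  plan:
    - [[0,0,-0.3,0,0,0],[0,0,-0.9,0,0,0],[0,0,-1.7,0,0,0],[0,0,-2.6,0,0,0],[0,0,-3.6,0,0,0],[0,0,-4.6,0,0,0],[0,0,-6,0,0,0],[0,0,-8,0,0,0],[0,0,-9.8,0,0,0],[0,0,-10.8,0,0,0],[0,0,-10.8,0,0,0],[0,0,-10.8,0,0,0]]

```text
time: 14.7
tool_pos: [0.5108, 0.0007, 0.1353]
tcp_rot: [3.032, 0.817, 0.006]
wrist_force: [0.2, 0.4, -1.6]
width: 0.408
```

```bash
python3 - <<'E'
from h import *
c=snap('wrist','w14')
cv2.imwrite('pics/w14a.png',cv2.resize(c['color'][20:200,220:430][:,:,::-1],None,fx=3.3,fy=3.3,interpolation=cv2.INTER_CUBIC))
c=snap('scene','s14')
cv2.imwrite('pics/s14a.png',cv2.resize(c['color'][100:260,240:440][:,:,::-1],None,fx=3.7,fy=3.7,interpolation=cv2.INTER_CUBIC))
E
python3 mv.py .41 -.395 .135 30
```

```text
t 14.8 pos [0.5094 0.0008 0.1335] q [-0.05  0.03  2.06  0.    1.05  1.  ] F [-0.4 -0.2 -0.8] w 0.409
row [-28.48, 29.23, -0.16, 0.0, -0.02, 0.15] rows>= 9.786696736928441
```

View pics/w14a.png

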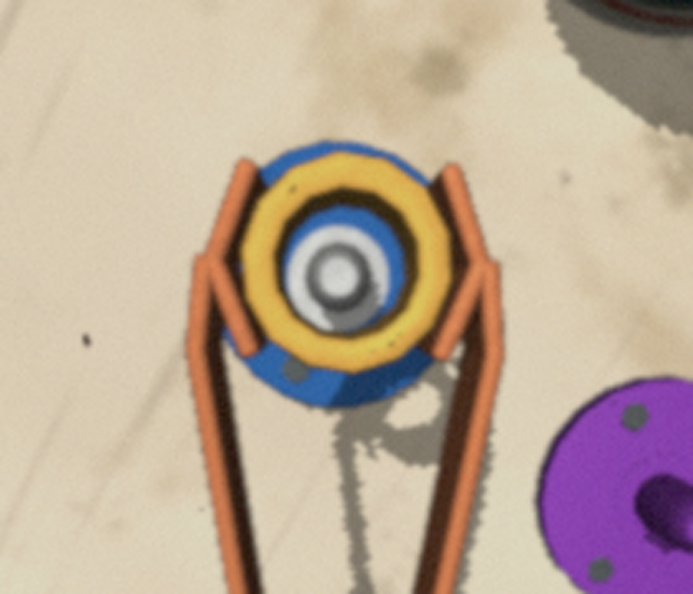

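View pics/s14a.png

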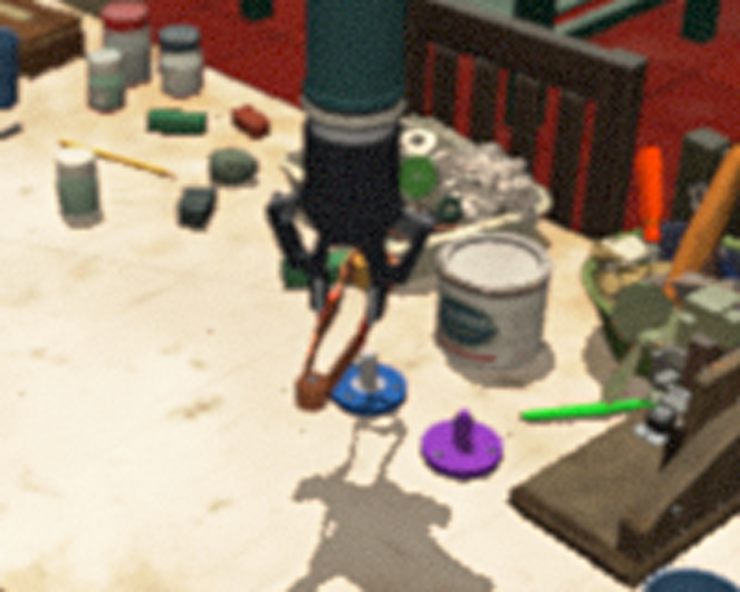

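```bash
python3 - <<'E'
from h import *
w=load('w14');P=lambda u,v:(220+u/3.3,20+v/3.3)
T=w['T_tool_cam'];w['rotation']=T[:3,:3];w['eye']=T[:3,3]
for z in(-.009,-.0114,-.014):
  print(z,onz(w,*P(346,261),z).round(4),np.linalg.norm(onz(w,*P(241,261),z)-onz(w,*P(452,261),z)))
E
python3 mv.py .43 -.17 .18 30; python3 mv.py .41 -.395 .18 30
```

```text
-0.009 [ 0.0828  0.0022 -0.009 ] 0.02953643378885188
-0.0114 [ 0.0827  0.0022 -0.0114] 0.029011089804035547
-0.014 [ 0.0826  0.0022 -0.014 ] 0.028441967153817832
t 14.8 pos [0.5094 0.0008 0.1335] q [-0.05  0.03  2.06  0.    1.05  1.  ] F [-0.4 -0.2 -0.8] w 0.409
row [-15.45, 10.78, -4.66, 0.0, -0.02, 0.15] rows>= 4.653090256248298
t 14.8 pos [0.5094 0.0008 0.1335] q [-0.05  0.03  2.06  0.    1.05  1.  ] F [-0.4 -0.2 -0.8] w 0.409
row [-28.48, 29.23, -4.66, 0.0, -0.02, 0.15] rows>= 9.850060988851864
```

servo_tool:
  plan:
    - [[-1,0.7,-1,0,0,0],[-3,2,-2.5,0,0,0],[-5.5,3.8,-4,0,0,0],[-8,5.6,-4.7,0,0,0],[-10.5,7.3,-4.7,0,0,0],[-13,9.1,-4.7,0,0,0],[-15.4,11,-4.7,0,0,0],[-17.3,13.4,-4.7,0,0,0],[-19,16,-4.7,0,0,0],[-20.8,18.6,-4.7,0,0,0],[-22.5,21.2,-4.7,0,0,0],[-24.3,23.7,-4.7,0,0,0],[-26,26,-4.7,0,0,0],[-27.3,27.8,-4.7,0,0,0],[-28.2,28.8,-4.7,0,0,0],[-28.5,29.2,-4.7,0,0,0],[-28.5,29.2,-4.7,0,0,0],[-28.5,29.2,-4.7,0,0,0],[-28.5,29.2,-4.7,0,0,0]]

```text
time: 16.38
tool_pos: [0.4096, -0.3935, 0.1801]
tcp_rot: [-3.032, -0.818, -0.0]
wrist_force: [-0.1, 0.5, -0.9]
width: 0.411
```

```bash
python3 - <<'E'
from h import *
c=snap('wrist','w15')
E
python3 mv.py .409 -.3948 .135 30
```

```text
t 16.43 pos [ 0.4097 -0.3935  0.1802] q [-0.81  0.1   1.89  0.    1.15  0.23] F [ 0.1  0.5 -1.3] w 0.406
row [-0.13, 0.08, 4.52, -0.04, -0.04, 0.22] rows>= 1.0855475005084236
```

View pics/w15.png

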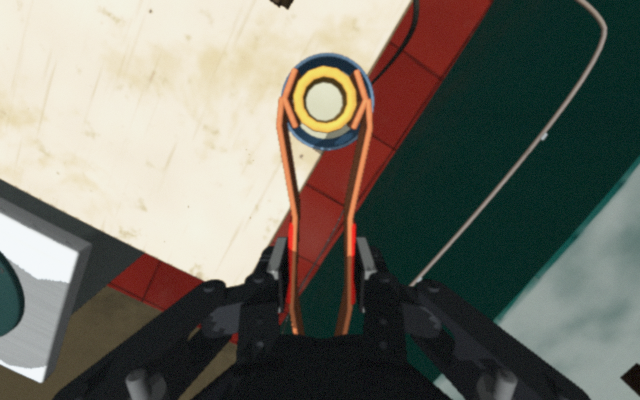

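The ferrule ring at (325,99) is over the cup rim, which is centred near (327,101). Next is a precise fit, then the lowering.

```bash
python3 - <<'E'
from h import *
w=load('w15')
cv2.imwrite('pics/w15a.png',cv2.resize(w['color'][40:165,260:390][:,:,::-1],None,fx=4.6,fy=4.6,interpolation=cv2.INTER_CUBIC))
E
```

```text
(no output)
```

View pics/w15a.png

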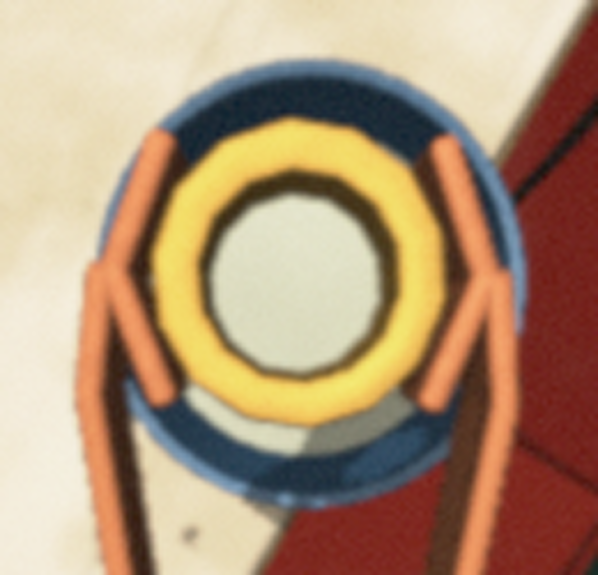

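```bash
python3 - <<'E'
from h import *
w=load('w15');P=lambda u,v:(260+u/4.6,40+v/4.6)
a=onz(w,*P(311,283),.086);print('cup',a,np.linalg.norm(onz(w,*P(98,283),.086)-onz(w,*P(525,283),.086)))
b=onz(w,*P(299,271),.1801+.0114);print('ferr',b)
d=(a-b);d[2]=-.045
s=bot.read_state();print(R.from_rotvec(s['tcp_rot']).inv().apply(d)*100)
E
```

```text
cup [ 0.48486017 -0.356318    0.086     ] 0.07587342540768291
ferr [ 0.4822591  -0.35377889  0.1915    ]
[0.0941792  0.35355281 4.49980629]
```

servo_tool:
  plan:
    - [[0.08,0.25,0.8,0,0,0],[0.08,0.25,2,0,0,0],[0.08,0.25,3.2,0,0,0],[0.08,0.25,4.1,0,0,0],[0.08,0.25,4.5,0,0,0],[0.08,0.25,4.5,0,0,0],[0.08,0.25,4.5,0,0,0],[0.08,0.25,4.5,0,0,0],[0.08,0.25,4.5,0,0,0],[0.08,0.25,4.5,0,0,0]]

```text
time: 17.27
tool_pos: [0.4121, -0.3957, 0.136]
tcp_rot: [3.033, 0.819, 0.002]
wrist_force: [0.3, -0.2, -1.5]
width: 0.407
```

```bash
python3 - <<'E'
from h import *
w=snap('wrist','w16')
cv2.imwrite('pics/w16a.png',cv2.resize(w['color'][40:165,260:390][:,:,::-1],None,fx=4.6,fy=4.6,interpolation=cv2.INTER_CUBIC))
for n in('top','scene'):
  w=snap(n,n+'16');p=proj(w,[.483,-.3555,.1]).astype(int);print(p)
  x0,y0=max(p[0]-65,0),max(p[1]-60,0)
  cv2.imwrite('pics/%s16a.png'%n,cv2.resize(w['color'][y0:y0+110,x0:x0+130][:,:,::-1],None,fx=5,fy=5,interpolation=cv2.INTER_CUBIC));print(x0,y0)
E
python3 mv.py .41 -.395 .135 30
```

```text
[468 222]
403 162
[428 258]
363 198
t 17.42 pos [ 0.4119 -0.3954  0.1357] q [-0.81  0.15  1.93  0.    1.07  0.23] F [-0.7  0.5 -1.4] w 0.405
row [-0.14, -0.13, 0.07, 0.0, -0.04, 0.22] rows>= 0.04858629739203328
```

View pics/w16a.png

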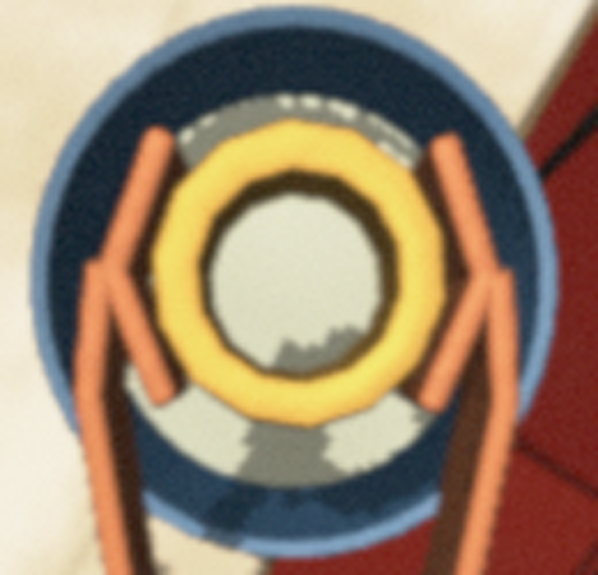

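View pics/top16a.png

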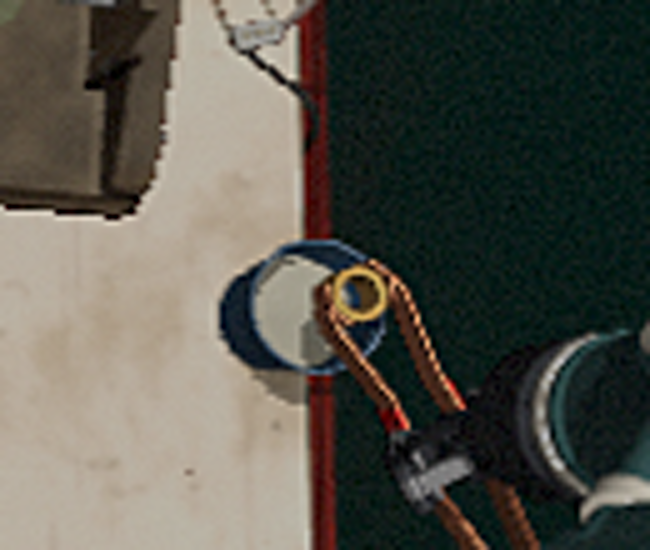

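View pics/scene16a.png

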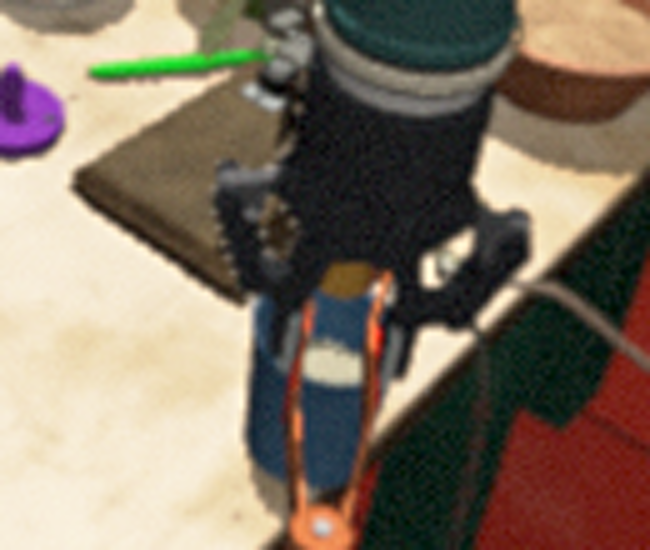

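```bash
python3 - <<'E'
from h import *
w=load('w16');P=lambda u,v:(260+u/4.6,40+v/4.6);t=load('top16')
a=onz(w,*P(294,282),.086);b=onz(w,*P(299,271),.1360+.0114)
print('wrist cup',a,'ferr',b,b-a, np.linalg.norm(onz(w,*P(30,282),.086)-onz(w,*P(558,282),.086)))
a=onz(t,466.8,223.4,.086);b2=onz(t,475.2,220.6,.1474);print('top',a,b2,b2-a)
print('tri ferr top',tri((t,475.2,220.6),(w,*P(299,271))))
d=(a-b2+0)
s=bot.read_state();Ri=R.from_rotvec(s['tcp_rot']).inv()
print(Ri.apply(-(b2-a))*100)
E
```

```text
wrist cup [ 0.48505624 -0.35599242  0.086     ] ferr [ 0.48474339 -0.35595771  0.1474    ] [-3.12842962e-04  3.47103394e-05  6.14000000e-02] 0.07648628794278207
top [ 0.48107075 -0.35595589  0.086     ] [ 0.48281305 -0.35530429  0.1474    ] [0.0017423 0.0006516 0.0614   ]
tri ferr top (array([ 0.4839538 , -0.35612247,  0.14495523]), [0.0008844484622752212, 0.0008844484622754281])
[-0.18804606 -0.03179078  6.13985585]
```

Centred to within 2 mm in both views, with about 35 mm clear of the rim. I'll hold still briefly and check.

servo_tool:
  plan:
    - [[0,0,0,0,0,0],[0,0,0,0,0,0],[0,0,0,0,0,0],[0,0,0,0,0,0],[0,0,0,0,0,0],[0,0,0,0,0,0],[0,0,0,0,0,0],[0,0,0,0,0,0]]

```text
time: 18.08
tool_pos: [0.4119, -0.3954, 0.1357]
tcp_rot: [-3.033, -0.819, -0.001]
wrist_force: [-0.6, -0.5, 0.2]
width: 0.409
```

```bash
python3 - <<'E'
from h import *
s=bot.read_state();print(s['time'],s['tool_pos'],s['joint_vel'].round(3),s['width'])
w=snap('wrist','w17');a=load('w16')
print(cv2.absdiff(w['color'],a['color'])[40:165,260:390].mean())
snap('top','top17')
E
```

```text
18.0833 [ 0.41187811 -0.39541112  0.13566403] [-0.001  0.001  0.     0.001 -0.    -0.001] 0.40908661467020985
3.6225846153846155
```

View pics/top17.png

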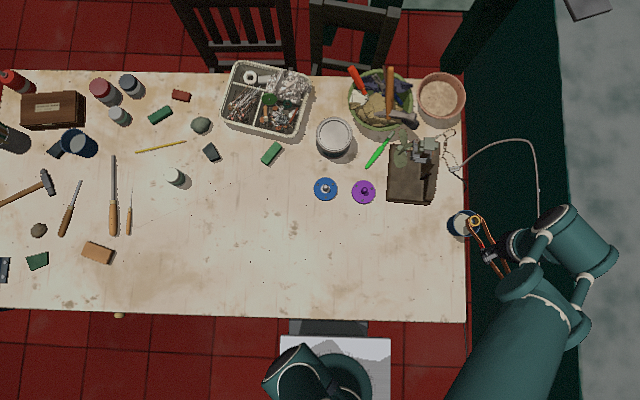

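View pics/w17.png

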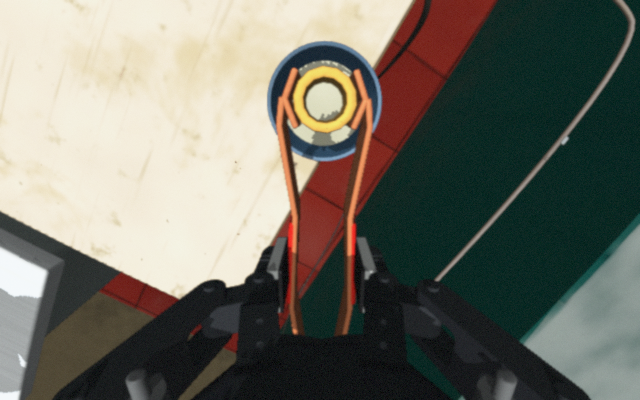

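The top view shows all the bystanders where they were. The wrist view shows the ferrule (325,99) held at the middle of the cup rim (324,100), and the arm is at rest.

```bash
python3 -c "
from workcell import finish_job
print(finish_job())"
```

```text
the job is handed in; nothing more can be done
None
```

The job is done and handed in at about 18 s of the 61 s allowed; the hand-in reports no verdict. I slid the ferrule down the blue gauge's pin until it met the foot (about 11 N at contact) and let go. I then took the tongs by their red grips, closed them on the ferrule with 48 N, lifted it off the pin and carried it over the right-hand cup.

**Last checks:**
- **Holding:** the arm was at rest and the ferrule was still in the closed tongs, with the grips about 35 mm wide.
- **Position:** the ferrule is 0.3 mm off the cup's centre by the wrist camera and 1.9 mm by the top camera. Its lower end is about 35 mm above the rim.
- **Surroundings:** the cup and the other things looked unmoved from above, judged by eye.

**Disagreements:**
- The wrist and top cameras differ by up to about 4 mm in x on absolute positions. I took the ferrule, gauge and cup positions from the wrist camera.
- Measured tong heights scattered between 25 and 30 mm, against the stated 24 mm.

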